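Put the egg cups away and cover the butter dish

TASK

Clear up after breakfast: pull the blue drawer fully open, take out the steel lid that is kept in it and set it squarely on the butter dish with an even border all round, stand every white egg cup upright in the drawer and push the drawer fully shut. The egg cups are thin ceramic, so hold them only lightly, with little more grip force than it takes to carry them; leave the tumbler, salt shaker and jar where they are.

Things in the scene. Friction and masses are not known exactly. Their poses are not given: they have to be found in the camera images.
- drawer (a joint): slide of the drawer, m: 0 fully shut, 0.15 fully open; the drawer moves along the unit's own -x (towards the robot) as it opens; runs lightly (a few N). It starts shut or slightly ajar
- unit: fixed wooden countertop drawer unit, 250 deep (x) x 320 wide (y) x 115 mm high, with one drawer in its front (-x) side; origin at the centre of its underside, x points to its back. Its front edge is at x = -125 mm
- drawer_handle (a point): middle of the drawer's steel bar handle, moving with the drawer: round bar 10 mm thick, 110 mm long along y, its axis 45 mm in front of the drawer's blue front panel and 85 mm above the counter, held by a round arm at each end; open from above and below, so it can be taken from above between panel and bar
- drawer_floor (a point): centre of the drawer compartment's floor (20 mm above the counter), moving with the drawer, axes as the unit's: inside it is 130 mm along x, 274 mm along y. Side and back walls 44 mm high, 8 mm thick; the 12 mm blue front panel (-x side) rises 80 mm above this floor. The handle is 122 mm to -x of this point. Fully open, the back wall is just clear of the unit
- lid: steel butter dish lid, a closed-looking box 76 (x) x 116 (y) x 36 mm high, with a black grip bar on top, 14 (x) x 50 (y) mm, from 36 to 58 mm up; origin at the centre of its underside, z up. It starts in the drawer compartment
- dish: steel butter dish, a loose flat slab 90 (x) x 130 (y) x 14 mm high with a darker panel on top marking where the lid stands; origin at the centre of its underside. The lid's x goes along the dish's x, either way round, so that an even 7 mm border shows all round
- cup0: white ceramic egg cup, round, 58 mm high: foot 40 mm across, narrow stem, bowl 44 mm in outside diameter from 32 mm up to the rim; fragile; origin at the centre of its underside, z up. There are three to five on the counter; None if absent
- cup1: white ceramic egg cup, round, 58 mm high: foot 40 mm across, narrow stem, bowl 44 mm in outside diameter from 32 mm up to the rim; fragile; origin at the centre of its underside, z up. There are three to five on the counter; None if absent
- cup2: white ceramic egg cup, round, 58 mm high: foot 40 mm across, narrow stem, bowl 44 mm in outside diameter from 32 mm up to the rim; fragile; origin at the centre of its underside, z up. There are three to five on the counter; None if absent
- cup3: white ceramic egg cup, round, 58 mm high: foot 40 mm across, narrow stem, bowl 44 mm in outside diameter from 32 mm up to the rim; fragile; origin at the centre of its underside, z up. There are three to five on the counter; None if absent
- cup4: white ceramic egg cup, round, 58 mm high: foot 40 mm across, narrow stem, bowl 44 mm in outside diameter from 32 mm up to the rim; fragile; origin at the centre of its underside, z up. There are three to five on the counter; None if absent
- tumbler: green glass tumbler, 60 mm across, 85 mm high, a bystander; origin at the centre of its underside
- shaker: salt shaker with a red top, 37 mm across, 72 mm high, a bystander; origin at the centre of its underside
- jar: jar with a yellow cap, 52 mm across, 80 mm high, a bystander; origin at the centre of its underside
There are look-alikes about, which are no part of the job. Of the things shaped like the dish, the steel one is meant.

How it is judged (in metres and radians):
On the way:
1. the drawer is pulled fully open (at least 135 mm) (value of joint drawer above 0.135 m), for 0.2 s.
At the end, for the whole second after the job is handed in: The drawer is shut (within 8 mm). Every egg cup present stands upright (within 0.15 rad) on the drawer's compartment floor. The lid rests flat on the butter dish, centred within 7 mm and square within 0.12 rad, and everything is at rest (value of joint drawer below 0.008 m and horizontal distance between lid and dish below 0.007 m and angle between the x axis of lid and the x axis of dish, either way round below 0.12 rad and z of lid in the frame of dish between 0.01 and 0.018 m and angle between lid's own z axis and vertical below 0.1 rad and linear speed of each of lid, cup0, cup1, cup2, cup3, cup4 below 0.03 m/s and x of cup0 in the frame of drawer_floor between -0.065 and 0.065 m and y of cup0 in the frame of drawer_floor between -0.137 and 0.137 m and z of cup0 in the frame of drawer_floor between -0.008 and 0.008 m and angle between each of cup0, cup1, cup2, cup3, cup4's own z axis and vertical below 0.15 rad and x of cup1 in the frame of drawer_floor between -0.065 and 0.065 m and y of cup1 in the frame of drawer_floor between -0.137 and 0.137 m and z of cup1 in the frame of drawer_floor between -0.008 and 0.008 m and x of cup2 in the frame of drawer_floor between -0.065 and 0.065 m and y of cup2 in the frame of drawer_floor between -0.137 and 0.137 m and z of cup2 in the frame of drawer_floor between -0.008 and 0.008 m and x of cup3 in the frame of drawer_floor between -0.065 and 0.065 m and y of cup3 in the frame of drawer_floor between -0.137 and 0.137 m and z of cup3 in the frame of drawer_floor between -0.008 and 0.008 m and x of cup4 in the frame of drawer_floor between -0.065 and 0.065 m and y of cup4 in the frame of drawer_floor between -0.137 and 0.137 m and z of cup4 in the frame of drawer_floor between -0.008 and 0.008 m); the robot touches nothing.
It fails at once if an egg cup is squeezed or pressed by the fingers with more than 70 N in all, both fingers' forces added (about 35 N a finger) (contact force between the fingers and cup0 above 70 N or contact force between the fingers and cup1 above 70 N or contact force between the fingers and cup2 above 70 N or contact force between the fingers and cup3 above 70 N or contact force between the fingers and cup4 above 70 N).
It fails at once if a bystander (tumbler, salt shaker, jar) is moved more than 40 mm (distance of any of tumbler, shaker, jar from where it was at the start of the episode above 0.04 m).
Of cup0, cup1, cup2, cup3, cup4 only 3 to 5 are there at a start; the rules pass over those that are not, and their reading is None.
At some moment in a run one of cup0, cup1, cup2, cup3, cup4, lid, dish may be knocked a few centimetres aside while the robot is not near it.
It also fails if it takes over 210 s, if anything falls off the work surface, if the arm or the gripper's body presses on something with over 40 N, if the wrist force passes 120 N, or if a joint passes its speed limit or range.

ROBOT

A 6-joint arm with a two-finger parallel gripper is mounted at the origin on the work surface. World frame = base frame: x ahead of the robot, y to its left, z up, the work surface at z = 0. Lengths are in mm, angles in degrees, forces in N, time in s.
With the tool pointing down it reaches from about 300 to 850 mm from the base axis. Payload 4.2 kg.
Tool frame: the origin (TCP) lies on the centre line of the jaws, within the pads' length; the fingertips stand 14 mm ahead of it and the grasp point (between the pads) lies 5 mm behind it; z points along the fingers, y is the line along which they close (so a half turn about z gives the same grasp; the last joint's range is limited). The gripper opens to 91 mm and grips with 3 to 60 N. Pads are 32 mm wide; open, the fingers measure 118 mm over their backs; the gripper's body (76 mm by 178 mm) begins 60 mm behind the grasp point.
Start: joints at [71.792, 18.312, 89.639, -0, 72.044, -1.146], TCP at [168.718, 549.709, 194.976] pointing down, gripper open.
Joint ranges: [-177.97, 177.97], [-48.28, 115.42], [12.27, 149.76], [-77.06, 257.06], [2.81, 150.46], [-146.56, 146.56]. Speed limits (degrees/s): [147.25, 147.25, 180, 180, 180, 180].

INTERFACE

Orientations are given as [roll, pitch, yaw] about the fixed x, y, z axes, in that order (R = Rz(yaw) Ry(pitch) Rx(roll)).
In Python, from workcell import * gives the robot as it stands. The module is installed in compiled form; this text tells all that it offers.
- The arm moves only by the shell command python3 -m crank 'ROWS' [FORCE]. ROWS is JSON, a list of rows, each an object of numbers: "grip": the finger opening in m, from 0 to 0.0912; "x", "y", "z": the shift along the tool's x, y, z in m; "yaw": the turn about the tool's z in rad. In form: [{"grip": .., "x": .., "y": .., "z": .., "yaw": ..}, ...]. A call has exactly 5 rows; each row is the pose to reach, as a shift and turn from the pose commanded when the call began, along the tool's axes at that moment; what a row does not reach only later rows make up. A row lasts 1/12 s, in which the tool goes at most 41.7 mm and 7.16 degrees, less where a joint would pass 70% of its speed; a pose out of reach is approached as far as the arm can. A call with a gripper value outside its range is refused whole. The fingers move at their own pace and stop on an object; FORCE is the grip in N (left out, the last holds). Time passes only in rows, so rows that repeat a pose let the fingers close, or fill a call up. It gives the time, the measured TCP pose, the force, the opening and the grip force at its end, in the units of the state.
- state(): the state, without advancing time (a new reading comes with each control period).
- grab_frame(name): name is "scene" or "side" or "wrist"; returns the picture (420x560x3 uint8, red, green, blue); there is no depth.
- camera_model(name): a dict with "intrinsics" (3x3 intrinsics, pixels), "R" (3x3) and "t" (3): a world point X has camera coordinates R X + t. Camera axes: x right, y down, z forward; pixel columns grow to the right and rows downward; lengths in mm; the calibration is good to about 2 mm. A picture is of the moment at which its call begins: read the wrist's pose just before it. camera_model takes no time and is no camera call; for the wrist camera it gives the pose at the moment of the call.
- job_done(): hands the job in; it is judged then, once.
The state is a dict: "time_s": time; "qpos": joint angles; "qvel": joint speeds; "effort": joint torques, N m; "ee_pos": TCP position; "ee_rot": TCP orientation; "force": force on the tool from outside, world axes, zero at the start; "torque": the same for the moment, N m; "gripper_width": finger opening in mm; "gripper_force": force on a finger pad.
Only numpy, scipy, OpenCV 4.12 (cv2) and the standard library are available. Lean on these libraries where they do the work, as an engineer would, in place of code of your own. Each camera call takes 0.05 s, during which the arm holds its last target. There are 200 camera calls.

## Working session

There is one attempt and no reset: what is moved stays moved. The work goes in short steps, Python scripts to look and compute and a shell command to move; the robot and the scene stay as the last step left them, time stands still between calls to the robot, and variables do not carry over. Pictures are saved under pics/ and viewed, at most 14 in all, crops included, and the job is handed in when it is done.

```bash
mkdir -p pics
python3 - <<'E'
from workcell import *
import cv2,numpy as np
s=state();print({k:np.round(v,2).tolist() for k,v in s.items()})
for n in ("scene","side"):
    c=camera_model(n);print(n,np.round(c["intrinsics"],1).tolist(),np.round(c["R"],3).tolist(),np.round(c["t"],1).tolist())
    cv2.imwrite(f"pics/{n}0.png",grab_frame(n)[:,:,::-1])
E
```

```text
{'time_s': 0.0, 'qpos': [71.79, 18.35, 89.71, -0.0, 72.04, -1.14], 'qvel': [0.04, 0.09, 0.03, 0.02, 0.03, -0.06], 'effort': [-0.0, -41.25, -23.2, 0.07, 0.05, -0.0], 'ee_pos': [168.56, 549.18, 194.1], 'ee_rot': [-179.9, -0.0, 162.94], 'force': [-0.59, 0.82, -0.89], 'torque': [0.06, -0.01, 0.01], 'gripper_force': 0.0, 'gripper_width': 91.29}
scene [[526.0, 0.0, 276.7], [0.0, 526.0, 206.1], [0.0, 0.0, 1.0]] [[0.263, 0.965, -0.007], [0.795, -0.221, -0.565], [-0.546, 0.143, -0.825]] [-171.5, -356.9, 1811.7]
side [[511.6, 0.0, 273.4], [0.0, 511.6, 212.5], [0.0, 0.0, 1.0]] [[0.861, -0.508, 0.007], [-0.311, -0.538, -0.784], [0.402, 0.672, -0.621]] [-443.7, 255.1, 1012.4]
```

View pics/scene0.png

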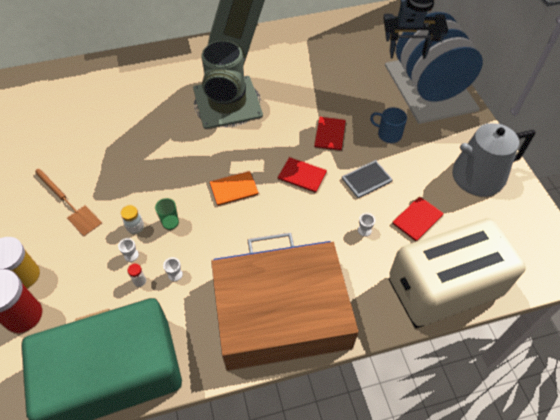

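View pics/side0.png

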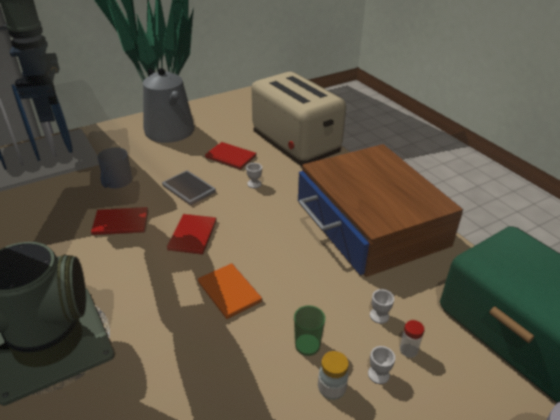

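The scene view shows three cups at about (366,223), (128,249) and (173,268). The steel dish is at (367,179) and the handle bar runs from (250,242) to (291,237). The side view shows the same cups at (255,175), (382,305) and (381,364), with the dish at (189,187).

```bash
cat > h.py <<'E'
from workcell import *
import cv2,numpy as np
def ray(c,p):
    C=-c["R"].T@c["t"]; d=c["R"].T@np.linalg.inv(c["intrinsics"])@np.array([p[0],p[1],1.]); return C,d
def plane(c,p,z):
    C,d=ray(c,p); return (C+d*(z-C[2])/d[2])
def tri(c1,p1,c2,p2):
    A=[];b=[]
    for c,p in((c1,p1),(c2,p2)):
        C,d=ray(c,p);d/=np.linalg.norm(d);M=np.eye(3)-np.outer(d,d);A.append(M);b.append(M@C)
    return np.linalg.lstsq(np.vstack(A),np.hstack(b),rcond=None)[0]
def proj(c,X):
    q=c["intrinsics"]@(c["R"]@np.array(X,float)+c["t"]);return q[:2]/q[2]
def go(x,y,z,yaw=None):
    "needed shift in tool axes (m, rad) from present measured pose; tool down"
    s=state();p=np.array(s["ee_pos"]);a=np.radians(s["ee_rot"][2]);d=np.array([x,y,z])-p
    tx=d@[np.cos(a),np.sin(a),0];ty=d@[np.sin(a),-np.cos(a),0]
    dy=0
    if yaw is not None: dy=(yaw-np.degrees(a)+90)%180-90   # grasp symmetric
    print("x %.4f y %.4f z %.4f yaw %.3f"%(tx/1e3,ty/1e3,-d[2]/1e3,-np.radians(dy)),"now",np.round(p,1),np.round(s["ee_rot"],2),"J6",round(s["qpos"][5],1))
E
python3 - <<'E'
from h import *
a=camera_model("scene");b=camera_model("side")
for n,p,q in (("cupA",(366,217),(255,170)),("cupB",(128,244),(382,358)),("cupC",(173,263),(382,298)),("jar",(130,213),(335,363)),("shaker",(135,270),(414,328)),("tumbler",(168,208),(310,317)),("dish",(367,179),(189,187)),("hL",(250,239),None),("hR",(291,235),None)):
    print(n,np.round(plane(a,p,{"d":14,"h":85}.get(n[0],55)),0), np.round(tri(a,p,b,q),0) if q else "")
# unit top corners
for p in ((213,258),(333,243),(355,322),(222,352)): print("unit",np.round(plane(a,p,115),0))
for p in ((300,168),(367,236),(458,210),(380,150)): print("unit s",np.round(plane(b,p,115),0))
for p in ((305,197),(338,229)): print("handle s",np.round(plane(b,p,85),0))
I=grab_frame("scene");h=cv2.cvtColor(I,cv2.COLOR_RGB2HSV)
print(I[150:210:6,367].tolist())
v=cv2.resize(I[130:300,100:440],None,fx=2.3,fy=2.3,interpolation=cv2.INTER_CUBIC);cv2.imwrite("pics/sc1.png",v[:,:,::-1])
print(h[179,367])
E
```

```text
cupA [602. 274.  55.] [608. 268.  55.]
cupB [ 512. -381.   55.] [ 512. -385.   52.]
cupC [ 602. -272.   55.] [ 605. -275.   55.]
jar [ 411. -364.   55.] [ 424. -363.   72.]
shaker [ 596. -372.   55.] [ 602. -371.   64.]
tumbler [ 423. -258.   55.] [ 440. -258.   77.]
dish [450. 341.  14.] [445. 343.   5.]
hL [603. -60.  85.] 
hR [620.  49.  85.] 
unit [ 650. -167.  115.]
unit [690. 141. 115.]
unit [908. 122. 115.]
unit [ 895. -195.  115.]
unit s [669. 130. 115.]
unit s [ 650. -163.  115.]
unit s [ 887. -196.  115.]
unit s [902.  96. 115.]
handle s [636.  53.  85.]
handle s [634. -85.  85.]
[[142, 123, 100], [139, 123, 98], [141, 125, 102], [81, 80, 83], [82, 81, 83], [78, 79, 81], [81, 83, 85], [117, 119, 122], [245, 229, 196], [243, 226, 190]]
[90  3 79]
```

View pics/sc1.png

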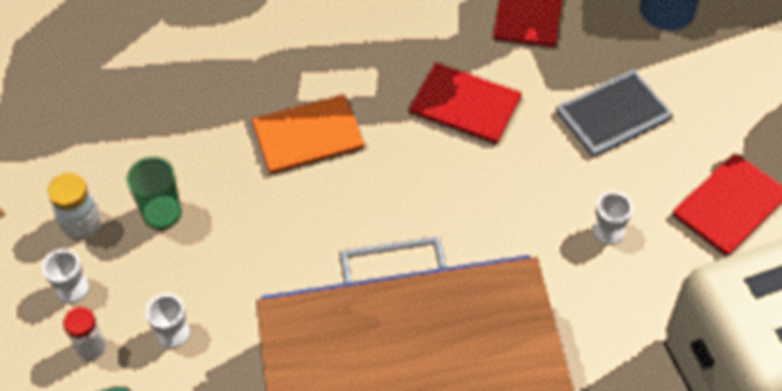

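The enlarged view confirms three cups, with the steel dish centred at crop (613,112). The handle runs from (343,253) to (440,240), and a thin strip of the blue front shows at the drawer. Next I'll go above the handle and look with the wrist camera.

Run:
```python
from h import *
go(560,-5,300,98)
for n in ("wrist",):
    c=camera_model(n);R=c["R"];C=-R.T@c["t"];s=state()
    print(np.round(C-s["ee_pos"],1),np.round(R,2).tolist(),np.round(c["intrinsics"],1).tolist())
```

```text
x -0.5368 y -0.4151 z -0.1057 yaw 1.133 now [168.6 549.3 194.3] [-179.92   -0.    162.94] J6 -1.1
[-73.9  24.  190.7] [[0.29, 0.96, -0.0], [0.92, -0.28, 0.28], [0.26, -0.08, -0.96]] [[327.3, 0.0, 276.8], [0.0, 327.3, 206.6], [0.0, 0.0, 1.0]]
```

```bash
python3 -m crank '[{"x":-0.03,"y":-0.023,"z":-0.02},{"x":-0.06,"y":-0.046,"z":-0.04},{"x":-0.09,"y":-0.07,"z":-0.06},{"x":-0.12,"y":-0.092,"z":-0.08},{"x":-0.15,"y":-0.115,"z":-0.106}]'
python3 -m crank '[{"x":-0.032,"y":-0.025},{"x":-0.064,"y":-0.05},{"x":-0.096,"y":-0.075},{"x":-0.128,"y":-0.1},{"x":-0.16,"y":-0.125}]'
python3 -m crank '[{"x":-0.032,"y":-0.025},{"x":-0.064,"y":-0.05},{"x":-0.096,"y":-0.075},{"x":-0.128,"y":-0.1},{"x":-0.16,"y":-0.125}]'
python3 -m crank '[{"x":-0.02,"y":-0.015},{"x":-0.04,"y":-0.03},{"x":-0.06,"y":-0.045},{"x":-0.067,"y":-0.05,"yaw":0.1},{"x":-0.067,"y":-0.05,"yaw":0.2}]'
python3 -m crank '[{"yaw":0.12},{"yaw":0.24},{"yaw":0.36},{"yaw":0.48},{"yaw":0.6}]'
python3 -m crank '[{"yaw":0.12},{"yaw":0.24},{"yaw":0.33},{"yaw":0.33},{"yaw":0.33}]'
python3 - <<'E'
from h import *
go(560,-5,300,98)
cv2.imwrite("pics/w1.png",grab_frame("wrist")[:,:,::-1])
E
```

```text
x -0.5368 y -0.4151 z -0.1057 yaw 1.133 now [168.6 549.3 194.3] [-179.92   -0.    162.94] J6 -1.1validation failed for argument at $[0]...
validation failed for argument at $[0]...
validation failed for argument at $[0]...
validation failed for argument at $[0]...
validation failed for argument at $[0]...
validation failed for argument at $[0]...
```

View pics/w1.png

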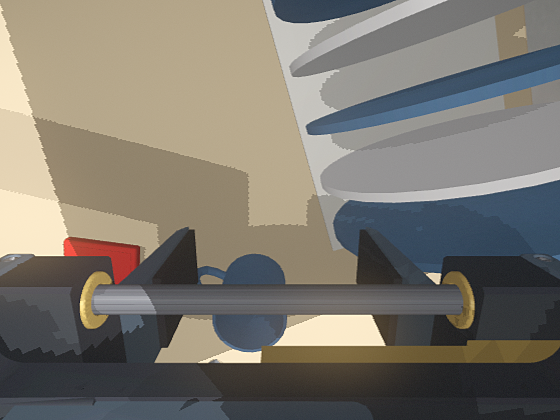

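The call was refused because every row needs all five numbers. The picture only shows the start view: the blue mug and the plate rack.

```bash
python3 -m crank '[{"grip":0.09,"x":-0.03,"y":-0.023,"z":-0.02,"yaw":0},{"grip":0.09,"x":-0.06,"y":-0.046,"z":-0.04,"yaw":0},{"grip":0.09,"x":-0.09,"y":-0.07,"z":-0.06,"yaw":0},{"grip":0.09,"x":-0.12,"y":-0.092,"z":-0.08,"yaw":0},{"grip":0.09,"x":-0.15,"y":-0.115,"z":-0.106,"yaw":0}]' 20
python3 -m crank '[{"grip":0.09,"x":-0.032,"y":-0.025,"z":0,"yaw":0},{"grip":0.09,"x":-0.064,"y":-0.05,"z":0,"yaw":0},{"grip":0.09,"x":-0.096,"y":-0.075,"z":0,"yaw":0},{"grip":0.09,"x":-0.128,"y":-0.1,"z":0,"yaw":0},{"grip":0.09,"x":-0.16,"y":-0.125,"z":0,"yaw":0}]'
python3 -m crank '[{"grip":0.09,"x":-0.032,"y":-0.025,"z":0,"yaw":0},{"grip":0.09,"x":-0.064,"y":-0.05,"z":0,"yaw":0},{"grip":0.09,"x":-0.096,"y":-0.075,"z":0,"yaw":0},{"grip":0.09,"x":-0.128,"y":-0.1,"z":0,"yaw":0},{"grip":0.09,"x":-0.16,"y":-0.125,"z":0,"yaw":0}]'
python3 -m crank '[{"grip":0.09,"x":-0.02,"y":-0.015,"z":0,"yaw":0},{"grip":0.09,"x":-0.04,"y":-0.03,"z":0,"yaw":0},{"grip":0.09,"x":-0.067,"y":-0.05,"z":0,"yaw":0},{"grip":0.09,"x":-0.067,"y":-0.05,"z":0,"yaw":0.1},{"grip":0.09,"x":-0.067,"y":-0.05,"z":0,"yaw":0.2}]'
python3 -m crank '[{"grip":0.09,"x":0,"y":0,"z":0,"yaw":0.12},{"grip":0.09,"x":0,"y":0,"z":0,"yaw":0.24},{"grip":0.09,"x":0,"y":0,"z":0,"yaw":0.36},{"grip":0.09,"x":0,"y":0,"z":0,"yaw":0.48},{"grip":0.09,"x":0,"y":0,"z":0,"yaw":0.6}]'
python3 -m crank '[{"grip":0.09,"x":0,"y":0,"z":0,"yaw":0.12},{"grip":0.09,"x":0,"y":0,"z":0,"yaw":0.24},{"grip":0.09,"x":0,"y":0,"z":0,"yaw":0.33},{"grip":0.09,"x":0,"y":0,"z":0,"yaw":0.33},{"grip":0.09,"x":0,"y":0,"z":0,"yaw":0.33}]'
python3 - <<'E'
from h import *
go(560,-5,300,98)
c=camera_model("wrist");R=c["R"];C=-R.T@c["t"];s=state()
print(np.round(C-s["ee_pos"],1),np.round(R,2).tolist())
I=grab_frame("wrist");cv2.imwrite("pics/w2.png",I[:,:,::-1])
E
```

```text
time_s: 0.62
ee_pos: [274.6, 399.5, 296.3]
ee_rot: [-179.9, -0.0, 163.0]
force: [0.4, 0.6, -0.1]
gripper_width: 90.3
gripper_force: 0.0
time_s: 1.03
ee_pos: [391.0, 233.3, 296.2]
ee_rot: [180.0, 0.0, 163.0]
force: [0.4, 0.6, 0.4]
gripper_width: 90.4
gripper_force: 0.0
time_s: 1.45
ee_pos: [507.4, 66.7, 296.1]
ee_rot: [180.0, -0.0, 162.9]
force: [1.1, 0.4, 0.7]
gripper_width: 90.1
gripper_force: 0.0
time_s: 1.87
ee_pos: [556.8, -0.5, 295.2]
ee_rot: [-180.0, -0.1, 151.0]
force: [-0.1, -0.0, 0.8]
gripper_width: 90.3
gripper_force: 0.0
time_s: 2.28
ee_pos: [556.0, 1.2, 295.9]
ee_rot: [-180.0, -0.0, 116.8]
force: [0.3, -0.0, -0.1]
gripper_width: 89.9
gripper_force: 0.0
time_s: 2.7
ee_pos: [556.1, 1.2, 295.9]
ee_rot: [-180.0, -0.0, 98.3]
force: [0.3, 0.2, -1.0]
gripper_width: 90.2
gripper_force: 0.0
x -0.0067 y 0.0030 z -0.0041 yaw 0.006 now [556.1   1.2 295.9] [-1.7998e+02 -1.0000e-02  9.8330e+01] J6 -9.4
[-10.5  78.1 190.7] [[0.99, 0.14, -0.0], [0.14, -0.95, 0.27], [0.04, -0.27, -0.96]]
```

View pics/w2.png

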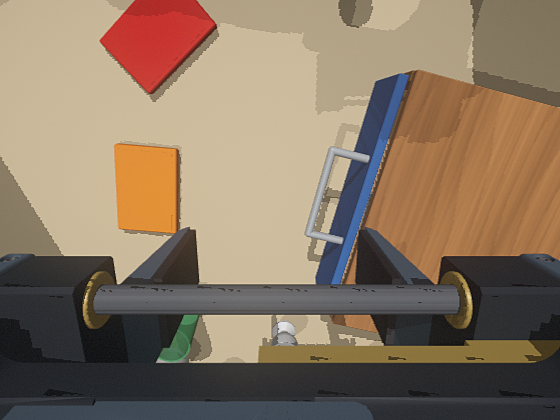

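The wrist view shows the handle bar from (331,150) to (309,233), the blue front and the wooden top's front edge from (412,72) to about (333,315). I'll cast these onto their heights.

Run:
```python
from h import *
c=camera_model("wrist")
I=grab_frame("wrist")
H=[plane(c,p,85) for p in((332,150),(309,233))];print("handle",np.round(H,1).tolist(),np.linalg.norm(H[0]-H[1]))
U=[plane(c,p,115) for p in((412,72),(371,200))];print("unit",np.round(U,1).tolist())
for A in(H,U):
    d=A[0]-A[1];print(np.degrees(np.arctan2(-d[0],d[1])))
h=cv2.cvtColor(I,cv2.COLOR_RGB2HSV)
m=cv2.inRange(h,(100,120,40),(125,255,255));m[:, :250]=0;m[260:]=0
k=max(cv2.findContours(m,0,2)[0],key=cv2.contourArea);print(cv2.boxPoints(cv2.minAreaRect(k)).tolist())
# wood front edge: leftmost wood pixel per row
w=cv2.inRange(h,(5,100,60),(18,200,255));w[:,:340]=0
P=[plane(c,(np.where(w[r])[0][0],r),115)[:2] for r in range(85,215,5)]
l=cv2.fitLine(np.float32(P),cv2.DIST_HUBER,0,.01,.01).ravel();print("edge",l, np.degrees(np.arctan2(-l[0]*np.sign(l[1]),abs(l[1]))))
# handle bar: light grey, columns 300-340
P=[]
for r in range(160,226,4):
    row=I[r,300:350].astype(int);g=np.where((row.max(1)-row.min(1)<25)&(row.mean(1)>120))[0]
    if len(g): P.append(plane(c,(300+g.mean(),r),88)[:2])
l=cv2.fitLine(np.float32(P),cv2.DIST_HUBER,0,.01,.01).ravel();print("bar",l,np.degrees(np.arctan2(-l[0]*np.sign(l[1]),abs(l[1]))),len(P))
```

```text
handle [[618.1, 46.2, 85.0], [608.9, -63.8, 85.0]] 110.34309719562398
unit [[680.8, 141.1, 115.0], [669.1, -1.9, 115.0]]
-4.81918950933552
-4.67628644851764
[[337.240234375, 258.4173889160156], [398.95947265625, 72.00008392333984], [408.5074462890625, 75.16122436523438], [346.7882080078125, 261.5785217285156]]
edge [8.364140e-02 9.964959e-01 6.730156e+02 6.692575e+01] -4.7979045
bar [ 9.6656419e-02  9.9531782e-01  6.1073590e+02 -2.2218718e+01] -5.546664 17
```

Run:
```python
from h import *
go(613.5,-8.8,140,85.2)
```

```text
x -0.0182 y 0.0554 z 0.1560 yaw 0.229 now [556.1   1.2 296. ] [-1.7999e+02 -1.0000e-02  9.8300e+01] J6 -9.4
```

```bash
python3 -m crank '[{"grip":0.044,"x":-0.006,"y":0.018,"z":0.03,"yaw":0.08},{"grip":0.044,"x":-0.012,"y":0.036,"z":0.06,"yaw":0.16},{"grip":0.044,"x":-0.0182,"y":0.0554,"z":0.09,"yaw":0.229},{"grip":0.044,"x":-0.0182,"y":0.0554,"z":0.125,"yaw":0.229},{"grip":0.044,"x":-0.0182,"y":0.0554,"z":0.156,"yaw":0.229}]' 30
python3 -m crank '[{"grip":0.044,"x":0,"y":0,"z":0,"yaw":0},{"grip":0.044,"x":0,"y":0,"z":0.015,"yaw":0},{"grip":0.044,"x":0,"y":0,"z":0.03,"yaw":0},{"grip":0.044,"x":0,"y":0,"z":0.045,"yaw":0},{"grip":0.044,"x":0,"y":0,"z":0.06,"yaw":0}]'
python3 -m crank '[{"grip":0.006,"x":0,"y":0,"z":0,"yaw":0},{"grip":0.006,"x":0,"y":0,"z":0,"yaw":0},{"grip":0.006,"x":0,"y":0,"z":0,"yaw":0},{"grip":0.006,"x":0,"y":0,"z":0,"yaw":0},{"grip":0.006,"x":0,"y":0,"z":0,"yaw":0}]'
```

```text
time_s: 3.22
ee_pos: [614.0, -9.1, 137.8]
ee_rot: [-180.0, -0.0, 85.1]
force: [-0.8, 0.1, 0.6]
gripper_width: 59.7
gripper_force: 0.0
time_s: 3.63
ee_pos: [614.9, -8.9, 81.8]
ee_rot: [179.8, -0.0, 85.1]
force: [0.5, -1.5, 0.4]
gripper_width: 44.2
gripper_force: 0.0
time_s: 4.05
ee_pos: [614.4, -8.9, 81.6]
ee_rot: [179.9, -0.0, 85.1]
force: [-0.4, -1.3, 0.5]
gripper_width: 13.6
gripper_force: 0.0
```

```bash
python3 -m crank '[{"grip":0.006,"x":0,"y":0,"z":0,"yaw":0},{"grip":0.006,"x":0,"y":-0.01,"z":0,"yaw":0},{"grip":0.006,"x":0,"y":-0.025,"z":0,"yaw":0},{"grip":0.006,"x":0,"y":-0.04,"z":0,"yaw":0},{"grip":0.006,"x":0,"y":-0.055,"z":0,"yaw":0}]'
python3 -m crank '[{"grip":0.006,"x":0,"y":-0.015,"z":0,"yaw":0},{"grip":0.006,"x":0,"y":-0.03,"z":0,"yaw":0},{"grip":0.006,"x":0,"y":-0.045,"z":0,"yaw":0},{"grip":0.006,"x":0,"y":-0.06,"z":0,"yaw":0},{"grip":0.006,"x":0,"y":-0.075,"z":0,"yaw":0}]'
python3 -m crank '[{"grip":0.006,"x":0,"y":-0.006,"z":0,"yaw":0},{"grip":0.006,"x":0,"y":-0.012,"z":0,"yaw":0},{"grip":0.006,"x":0,"y":-0.012,"z":0,"yaw":0},{"grip":0.006,"x":0,"y":-0.012,"z":0,"yaw":0},{"grip":0.006,"x":0,"y":-0.012,"z":0,"yaw":0}]'
```

```text
time_s: 4.47
ee_pos: [557.3, -4.1, 80.1]
ee_rot: [-180.0, -0.0, 85.1]
force: [0.3, -0.4, -0.0]
gripper_width: 5.9
gripper_force: 0.0
time_s: 4.88
ee_pos: [482.4, 2.4, 80.3]
ee_rot: [-180.0, -0.0, 85.1]
force: [0.1, -0.2, -0.4]
gripper_width: 6.1
gripper_force: 0.0
time_s: 5.3
ee_pos: [473.0, 3.3, 80.3]
ee_rot: [179.9, -0.0, 85.1]
force: [-0.5, -0.4, 0.6]
gripper_width: 6.1
gripper_force: 0.0
```

Run:
```python
from h import *
I=grab_frame("scene");J=grab_frame("side")
v=np.hstack([cv2.resize(I[150:300,200:400],(400,300)),cv2.resize(J[120:270,220:420],(400,300))])
cv2.imwrite("pics/d1.png",v[:,:,::-1])
```

```text
(no output)
```

View pics/d1.png

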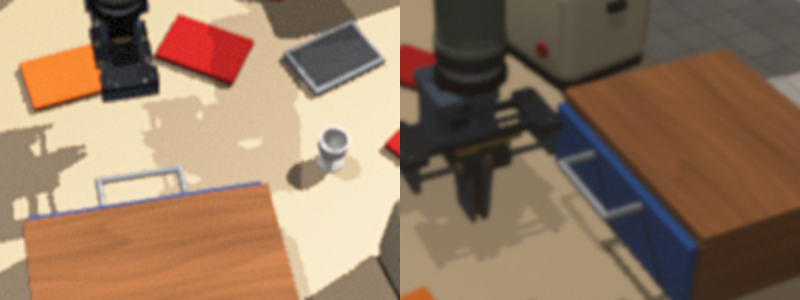

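The scene half shows the drawer still shut with the handle at (98–183, 170–183), and the gripper standing clear in front of it, so the grasp missed. I'll triangulate the bar ends.

Run:
```python
from h import *
a=camera_model("scene");b=camera_model("side")
for p,q in (((249,241),(322.5,227)),((291.5,235),(301,199.5))):
    X=tri(a,p,b,q);print(np.round(X,1),proj(a,X)-p,proj(b,X)-q)
s=state();p=s["ee_pos"];tip=np.array(p)-[0,0,14]
print(p,proj(a,tip),proj(b,tip))
c=camera_model("wrist");print(proj(c,tip))
I=grab_frame("wrist");cv2.imwrite("pics/w3.png",I[:,:,::-1])
```

```text
[607.6 -63.1  85.1] [ 0.21639691 -0.27295116] [0.34104922 0.22548589]
[621.3  49.8  85.5] [-0.11387184  0.15933254] [-0.17589271 -0.12524982]
[472.85469287   3.22323894  80.11496888] [261.08275951 199.45757924] [256.84257694 236.46309999]
[275.82472928 236.09446313]
```

View pics/w3.png

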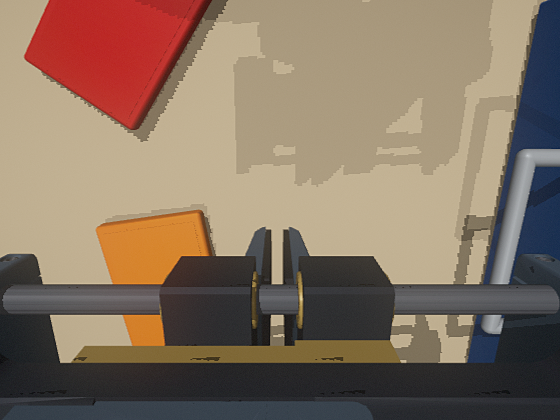

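The wrist view now shows the bar from (523,155) to (490,325), where it was expected (midpoint about x 614, z 85), so the position was right. I'll retry slightly deeper and check each stage.

```bash
python3 -m crank '[{"grip":0.044,"x":0,"y":0,"z":-0.035,"yaw":0},{"grip":0.044,"x":0,"y":0,"z":-0.07,"yaw":0},{"grip":0.044,"x":0,"y":0.04,"z":-0.07,"yaw":0},{"grip":0.044,"x":0,"y":0.08,"z":-0.07,"yaw":0},{"grip":0.044,"x":0,"y":0.12,"z":-0.07,"yaw":0}]' 30
python3 -m crank '[{"grip":0.044,"x":0,"y":0.022,"z":0,"yaw":0},{"grip":0.044,"x":0,"y":0.022,"z":0.02,"yaw":0},{"grip":0.044,"x":0,"y":0.022,"z":0.04,"yaw":0},{"grip":0.044,"x":0,"y":0.022,"z":0.06,"yaw":0},{"grip":0.044,"x":0,"y":0.022,"z":0.077,"yaw":0}]'
python3 - <<'E'
from h import *
s=state();p=s["ee_pos"];print(p)
J=grab_frame("side");b=camera_model("side");I=grab_frame("scene");a=camera_model("scene")
x,y=proj(b,np.array(p)).astype(int);u,v=proj(a,np.array(p)).astype(int);print(x,y,u,v)
v=np.hstack([cv2.resize(I[v-45:v+45,u-60:u+60],(400,300)),cv2.resize(J[y-45:y+45,x-60:x+60],(400,300))])
cv2.imwrite("pics/d2.png",v[:,:,::-1])
E
```

```text
time_s: 5.87
ee_pos: [593.7, -7.2, 151.6]
ee_rot: [179.8, -0.0, 85.1]
force: [0.7, -0.5, -0.3]
gripper_width: 36.4
gripper_force: 0.0
time_s: 6.28
ee_pos: [613.5, -9.0, 71.3]
ee_rot: [-179.9, -0.0, 85.1]
force: [-0.2, 0.3, -0.4]
gripper_width: 43.9
gripper_force: 0.0
[613.49273341  -8.96988227  71.26888344]
311 218 269 240
```

View pics/d2.png

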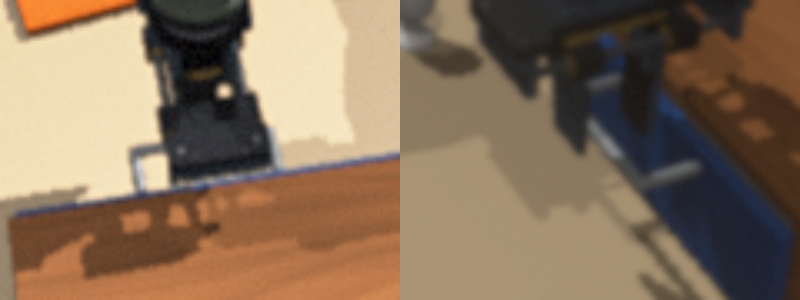

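The side half shows one finger in front of the bar (tip near (570,150)) and one between bar and panel (tip near (640,135)). I'll close on it and wait.

```bash
for i in 1 2; do python3 -m crank '[{"grip":0.0,"x":0,"y":0,"z":0,"yaw":0},{"grip":0.0,"x":0,"y":0,"z":0,"yaw":0},{"grip":0.0,"x":0,"y":0,"z":0,"yaw":0},{"grip":0.0,"x":0,"y":0,"z":0,"yaw":0},{"grip":0.0,"x":0,"y":0,"z":0,"yaw":0}]' 40; done
```

```text
time_s: 6.8
ee_pos: [614.1, -8.9, 74.1]
ee_rot: [179.9, -0.0, 85.1]
force: [0.0, 0.2, -0.8]
gripper_width: 13.4
gripper_force: 0.0
time_s: 7.22
ee_pos: [613.6, -8.9, 73.1]
ee_rot: [180.0, -0.0, 85.1]
force: [0.5, 0.4, -0.2]
gripper_width: 0.3
gripper_force: 0.0
```

The fingers closed fully, so the bar isn't between them. I'll check with a wrist close-up.

Run:
```python
from h import *
c=camera_model("wrist");p=np.array(state()["ee_pos"]);print(p)
I=grab_frame("wrist");v=cv2.resize(I[120:340,150:450],(800,587),interpolation=cv2.INTER_CUBIC)
f=lambda X:((proj(c,X)-[150,120])*800/300).astype(int)
for z in(-14,0,5): print(z,f(p+[0,0,z]))
for X in((608,-63,85),(620,48,85)): print(f(X))
cv2.imwrite("pics/w4.png",v[:,:,::-1])
```

```text
[613.61285831  -8.90694371  73.13693901]
-14 [335 309]
0 [335 331]
5 [335 339]
[331 561]
[342  92]
```

View pics/w4.png

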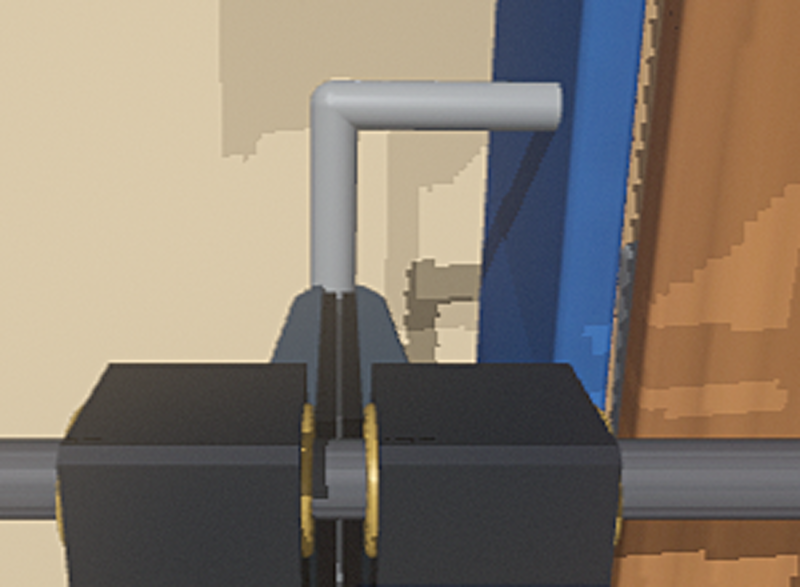

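The closed fingertips sit right on the bar's line at about (340,290) without enclosing it, so the tips are probably above the bar. I'll feel downward in small steps.

```bash
python3 -m crank '[{"grip":0.0,"x":0,"y":0,"z":0.002,"yaw":0},{"grip":0.0,"x":0,"y":0,"z":0.004,"yaw":0},{"grip":0.0,"x":0,"y":0,"z":0.005,"yaw":0},{"grip":0.0,"x":0,"y":0,"z":0.006,"yaw":0},{"grip":0.0,"x":0,"y":0,"z":0.006,"yaw":0}]' 20
```

```text
time_s: 7.68
ee_pos: [614.7, -9.0, 71.0]
ee_rot: [179.8, -0.0, 85.1]
force: [-5.5, -0.3, 19.0]
gripper_width: 0.4
gripper_force: 9.5
```

Contact at TCP z of about 71.5, against a bar top at 90, means the fingertips are about 18 mm above the reported TCP. That is some 32 mm higher than stated. The side view (tip at about z 88 when TCP was 80) and the wrist view agree. I'll regrasp about 25 mm lower and watch the force.

```bash
python3 -m crank '[{"grip":0.044,"x":0,"y":0,"z":-0.02,"yaw":0},{"grip":0.044,"x":0,"y":0,"z":-0.02,"yaw":0},{"grip":0.044,"x":0,"y":0,"z":-0.02,"yaw":0},{"grip":0.044,"x":0,"y":0,"z":-0.02,"yaw":0},{"grip":0.044,"x":0,"y":0,"z":-0.02,"yaw":0}]' 40
python3 -m crank '[{"grip":0.044,"x":0,"y":0,"z":0.0,"yaw":0},{"grip":0.044,"x":0,"y":0,"z":0.012,"yaw":0},{"grip":0.044,"x":0,"y":0,"z":0.024,"yaw":0},{"grip":0.044,"x":0,"y":0,"z":0.032,"yaw":0},{"grip":0.044,"x":0,"y":0,"z":0.038,"yaw":0}]'
```

```text
time_s: 8.1
ee_pos: [612.8, -8.9, 85.9]
ee_rot: [-179.9, 0.0, 85.1]
force: [-0.2, 0.8, -0.1]
gripper_width: 31.1
gripper_force: 0.0
time_s: 8.52
ee_pos: [612.8, -8.9, 47.5]
ee_rot: [-179.9, 0.0, 85.1]
force: [-0.2, 1.1, 0.5]
gripper_width: 44.1
gripper_force: 0.0
```

```bash
for i in 1 2; do python3 -m crank '[{"grip":0.0,"x":0,"y":0,"z":0.003,"yaw":0},{"grip":0.0,"x":0,"y":0,"z":0.003,"yaw":0},{"grip":0.0,"x":0,"y":0,"z":0.003,"yaw":0},{"grip":0.0,"x":0,"y":0,"z":0.003,"yaw":0},{"grip":0.0,"x":0,"y":0,"z":0.003,"yaw":0}]' 40; done
```

```text
time_s: 8.93
ee_pos: [614.1, -8.9, 46.7]
ee_rot: [179.9, -0.0, 85.1]
force: [0.1, 0.3, 0.7]
gripper_width: 13.2
gripper_force: 0.0
time_s: 9.35
ee_pos: [612.9, -8.8, 45.5]
ee_rot: [-180.0, -0.0, 85.0]
force: [-5.4, -0.2, 12.6]
gripper_width: 8.8
gripper_force: 40.0
```

Now it's gripped: 40 N at a width of about 9 mm. I'll pull.

```bash
python3 -m crank '[{"grip":0.0,"x":0,"y":-0.01,"z":-0.004,"yaw":0},{"grip":0.0,"x":0,"y":-0.02,"z":-0.004,"yaw":0},{"grip":0.0,"x":0,"y":-0.03,"z":-0.004,"yaw":0},{"grip":0.0,"x":0,"y":-0.04,"z":-0.004,"yaw":0},{"grip":0.0,"x":0,"y":-0.05,"z":-0.004,"yaw":0}]'
python3 -m crank '[{"grip":0.0,"x":0,"y":-0.012,"z":0,"yaw":0},{"grip":0.0,"x":0,"y":-0.024,"z":0,"yaw":0},{"grip":0.0,"x":0,"y":-0.036,"z":0,"yaw":0},{"grip":0.0,"x":0,"y":-0.048,"z":0,"yaw":0},{"grip":0.0,"x":0,"y":-0.06,"z":0,"yaw":0}]'
python3 -m crank '[{"grip":0.0,"x":0,"y":-0.008,"z":0,"yaw":0},{"grip":0.0,"x":0,"y":-0.016,"z":0,"yaw":0},{"grip":0.0,"x":0,"y":-0.024,"z":0,"yaw":0},{"grip":0.0,"x":0,"y":-0.03,"z":0,"yaw":0},{"grip":0.0,"x":0,"y":-0.034,"z":0,"yaw":0}]'
```

```text
time_s: 9.77
ee_pos: [561.7, -3.9, 45.7]
ee_rot: [-179.8, -0.0, 85.0]
force: [3.8, 4.3, -17.3]
gripper_width: 8.8
gripper_force: 40.0
time_s: 10.18
ee_pos: [501.5, 1.7, 45.7]
ee_rot: [-179.8, -0.1, 85.0]
force: [4.1, 5.4, -21.2]
gripper_width: 8.7
gripper_force: 40.0
time_s: 10.6
ee_pos: [466.9, 5.1, 45.7]
ee_rot: [-179.7, -0.1, 85.0]
force: [1.8, 7.4, -22.1]
gripper_width: 8.7
gripper_force: 40.0
```

```bash
python3 -m crank '[{"grip":0.0,"x":0,"y":-0.001,"z":0.003,"yaw":0},{"grip":0.0,"x":0,"y":-0.002,"z":0.004,"yaw":0},{"grip":0.0,"x":0,"y":-0.003,"z":0.004,"yaw":0},{"grip":0.0,"x":0,"y":-0.003,"z":0.004,"yaw":0},{"grip":0.0,"x":0,"y":-0.003,"z":0.004,"yaw":0}]'
python3 -m crank '[{"grip":0.03,"x":0,"y":0.0,"z":0.0,"yaw":0},{"grip":0.04,"x":0,"y":0,"z":0,"yaw":0},{"grip":0.044,"x":0,"y":0,"z":0,"yaw":0},{"grip":0.044,"x":0,"y":0,"z":0,"yaw":0},{"grip":0.044,"x":0,"y":0,"z":0,"yaw":0}]'
python3 -m crank '[{"grip":0.044,"x":0,"y":0.0,"z":-0.03,"yaw":0},{"grip":0.044,"x":0,"y":0,"z":-0.06,"yaw":0},{"grip":0.06,"x":0,"y":0,"z":-0.1,"yaw":0},{"grip":0.09,"x":0,"y":0,"z":-0.14,"yaw":0},{"grip":0.09,"x":0,"y":0,"z":-0.18,"yaw":0}]'
```

```text
time_s: 11.02
ee_pos: [468.7, 4.9, 45.6]
ee_rot: [179.7, -0.1, 85.0]
force: [1.0, 5.4, 2.4]
gripper_width: 9.1
gripper_force: 40.0
time_s: 11.43
ee_pos: [467.1, 3.5, 43.4]
ee_rot: [180.0, 0.0, 85.1]
force: [-0.3, -1.0, -0.4]
gripper_width: 39.4
gripper_force: 0.0
time_s: 11.85
ee_pos: [466.5, 3.5, 224.9]
ee_rot: [-180.0, 0.0, 85.1]
force: [1.3, 0.4, 0.2]
gripper_width: 61.0
gripper_force: 0.0
```

The drawer reached its stop. Next I'll look into it from behind with the wrist camera.

Run:
```python
from h import *
go(580,-110,270)
```

```text
x -0.1033 y 0.1229 z -0.0451 yaw -0.000 now [466.5   3.5 224.9] [-1.7996e+02  2.0000e-02  8.5070e+01] J6 4.0
```

```bash
python3 -m crank '[{"grip":0.09,"x":-0.025,"y":0.03,"z":-0.015,"yaw":0},{"grip":0.09,"x":-0.05,"y":0.06,"z":-0.03,"yaw":0},{"grip":0.09,"x":-0.075,"y":0.09,"z":-0.045,"yaw":0},{"grip":0.09,"x":-0.103,"y":0.123,"z":-0.045,"yaw":0},{"grip":0.09,"x":-0.103,"y":0.123,"z":-0.045,"yaw":0}]'
python3 -m crank '[{"grip":0.09,"x":0,"y":0,"z":0,"yaw":0},{"grip":0.09,"x":0,"y":0,"z":0,"yaw":0},{"grip":0.09,"x":0,"y":0,"z":0,"yaw":0},{"grip":0.09,"x":0,"y":0,"z":0,"yaw":0},{"grip":0.09,"x":0,"y":0,"z":0,"yaw":0}]'
python3 - <<'E'
from h import *
I=grab_frame("wrist");cv2.imwrite("pics/w5.png",I[:,:,::-1])
E
```

```text
time_s: 12.27
ee_pos: [585.2, -114.6, 267.4]
ee_rot: [179.8, 0.2, 84.9]
force: [-0.9, 0.8, -1.0]
gripper_width: 89.7
gripper_force: 0.0
time_s: 12.68
ee_pos: [580.1, -108.5, 268.5]
ee_rot: [180.0, -0.0, 85.1]
force: [0.7, 1.0, 0.5]
gripper_width: 89.6
gripper_force: 0.0
```

View pics/w5.png

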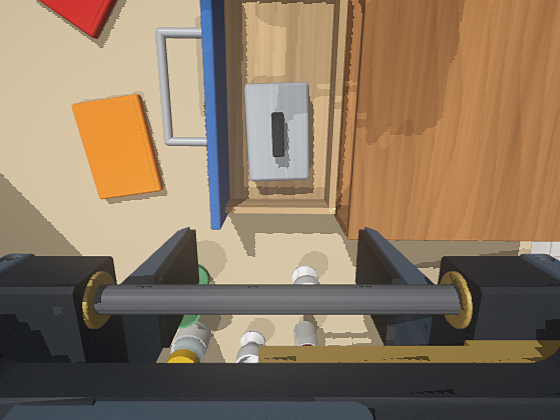

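The wrist view shows the lid in the drawer, corners about (246,83) to (311,180), with its black grip bar at about (278,134). The drawer interior is clear otherwise. I'll measure these.

Run:
```python
from h import *
c=camera_model("wrist");I=grab_frame("wrist")
def poly(m,z,off):
    k=max(cv2.findContours(m,0,1)[0],key=cv2.contourArea).reshape(-1,2)+off
    P=np.float32([plane(c,q,z)[:2] for q in k]);r=cv2.minAreaRect(P);B=cv2.boxPoints(r)
    e=B[1]-B[0],B[2]-B[1];L=max(e,key=np.linalg.norm);a=np.degrees(np.arctan2(L[1],L[0]))%180
    print(np.round(r[0],1),np.round(r[1],1),"long-axis deg",round(a,1));return k
x0,y0=225,60
S=I[y0:200,x0:335].astype(int)
g=((S.max(2)<60)*255).astype(np.uint8);poly(g,78,[x0,y0])
l=(((S.max(2)-S.min(2)<30)&(S.mean(2)>95))*255).astype(np.uint8)
l=cv2.morphologyEx(l|g,cv2.MORPH_CLOSE,np.ones((9,9)));l=cv2.morphologyEx(l,cv2.MORPH_OPEN,np.ones((9,9)));poly(l,56,[x0,y0])
for p,z in(((158,30),85),((167,142),85),((231,210),64),((332,210),64)): print(np.round(plane(c,p,z),1))
```

```text
[593.1 -33.7] [1.1 6.6] long-axis deg 95.2
[585.8 -53.3] [114.8  75. ] long-axis deg 86.9
[472.7  62.3  85. ]
[461.8 -50.8  85. ]
[ 520.1 -142.2   64. ]
[ 646.9 -153.    64. ]
```

Run:
```python
from h import *
c=camera_model("wrist")
for p in((278.5,134.5),(278.5,112),(278.5,157)): print(np.round(plane(c,p,78),1))
go(585.8,-53.3,110,86.9)
# dish in scene
a=camera_model("scene");I=grab_frame("scene");S=I[150:210,330:405].astype(int)
m=(((S.max(2)-S.min(2)<22)&(S.mean(2)<215))*255).astype(np.uint8);m=cv2.morphologyEx(m,cv2.MORPH_OPEN,np.ones((3,3)))
k=max(cv2.findContours(m,0,1)[0],key=cv2.contourArea).reshape(-1,2)+[330,150]
P=np.float32([plane(a,q,14)[:2] for q in k]);r=cv2.minAreaRect(P);print(r)
```

```text
[587.7 -53.8  78. ]
[589.8 -29.3  78. ]
[585.6 -79.3  78. ]
x 0.0558 y 0.0007 z 0.1585 yaw -0.031 now [ 580.4 -108.8  268.5] [179.98  -0.    85.13] J6 -6.9
((446.2423095703125, 339.02880859375), (95.23063659667969, 135.4400634765625), 13.77571964263916)
```

```bash
python3 -m crank '[{"grip":0.05,"x":0.03,"y":0.0,"z":0.02,"yaw":-0.03},{"grip":0.05,"x":0.056,"y":0.001,"z":0.05,"yaw":-0.03},{"grip":0.05,"x":0.056,"y":0.001,"z":0.09,"yaw":-0.03},{"grip":0.05,"x":0.056,"y":0.001,"z":0.13,"yaw":-0.03},{"grip":0.05,"x":0.056,"y":0.001,"z":0.158,"yaw":-0.03}]' 45
python3 -m crank '[{"grip":0.05,"x":0,"y":0.001,"z":0.02,"yaw":0},{"grip":0.05,"x":0,"y":0.001,"z":0.04,"yaw":0},{"grip":0.05,"x":0,"y":0.001,"z":0.055,"yaw":0},{"grip":0.05,"x":0,"y":0.001,"z":0.068,"yaw":0},{"grip":0.05,"x":0,"y":0.001,"z":0.068,"yaw":0}]'
for i in 1 2; do python3 -m crank '[{"grip":0.0,"x":0,"y":0,"z":0,"yaw":0},{"grip":0.0,"x":0,"y":0,"z":0,"yaw":0},{"grip":0.0,"x":0,"y":0,"z":0,"yaw":0},{"grip":0.0,"x":0,"y":0,"z":0,"yaw":0},{"grip":0.0,"x":0,"y":0,"z":0,"yaw":0}]'; done
```

```text
time_s: 13.25
ee_pos: [584.8, -52.7, 107.1]
ee_rot: [-179.8, -0.0, 86.9]
force: [-0.2, 0.4, -0.0]
gripper_width: 59.4
gripper_force: 0.0
time_s: 13.67
ee_pos: [585.5, -53.4, 39.5]
ee_rot: [-179.7, -0.0, 86.8]
force: [0.1, 0.5, -0.6]
gripper_width: 50.0
gripper_force: 0.0
time_s: 14.08
ee_pos: [588.1, -53.8, 43.0]
ee_rot: [179.9, -0.0, 86.8]
force: [0.9, 0.5, 0.4]
gripper_width: 19.8
gripper_force: 0.0
time_s: 14.5
ee_pos: [587.9, -53.8, 42.7]
ee_rot: [180.0, -0.0, 86.8]
force: [-0.2, 0.1, 5.5]
gripper_width: 13.5
gripper_force: 45.0
```

Gripped at 13.5 mm. I'll lift it and head for the dish.

```bash
python3 -m crank '[{"grip":0.0,"x":0,"y":0,"z":-0.01,"yaw":0},{"grip":0.0,"x":0,"y":0,"z":-0.025,"yaw":0},{"grip":0.0,"x":0,"y":0,"z":-0.05,"yaw":0},{"grip":0.0,"x":0,"y":0,"z":-0.08,"yaw":0},{"grip":0.0,"x":0,"y":0,"z":-0.11,"yaw":0}]'
python3 -m crank '[{"grip":0.0,"x":0,"y":0,"z":-0.02,"yaw":0},{"grip":0.0,"x":0,"y":0,"z":-0.04,"yaw":0},{"grip":0.0,"x":0,"y":0,"z":-0.05,"yaw":0},{"grip":0.0,"x":0,"y":0,"z":-0.05,"yaw":0},{"grip":0.0,"x":0,"y":0,"z":-0.05,"yaw":0}]'
python3 - <<'E'
from h import *
go(480,160,200)
E
```

```text
time_s: 14.92
ee_pos: [587.2, -53.8, 152.8]
ee_rot: [-179.9, -0.0, 86.8]
force: [1.1, -0.7, -0.9]
gripper_width: 13.4
gripper_force: 45.0
time_s: 15.33
ee_pos: [587.4, -53.8, 201.7]
ee_rot: [-180.0, -0.0, 86.8]
force: [0.0, -0.2, -2.4]
gripper_width: 13.8
gripper_force: 45.0
x 0.2074 y -0.1192 z 0.0017 yaw -0.000 now [587.4 -53.8 201.7] [-1.7998e+02 -1.0000e-02  8.6790e+01] J6 -3.1
```

```bash
python3 -m crank '[{"grip":0.0,"x":0.02,"y":-0.01,"z":0,"yaw":0},{"grip":0.0,"x":0.045,"y":-0.025,"z":0,"yaw":0},{"grip":0.0,"x":0.07,"y":-0.04,"z":0,"yaw":0},{"grip":0.0,"x":0.095,"y":-0.055,"z":0,"yaw":0},{"grip":0.0,"x":0.12,"y":-0.07,"z":0,"yaw":0}]'
python3 -m crank '[{"grip":0.0,"x":0.025,"y":-0.014,"z":0,"yaw":0},{"grip":0.0,"x":0.05,"y":-0.028,"z":0,"yaw":0},{"grip":0.0,"x":0.075,"y":-0.042,"z":0,"yaw":0},{"grip":0.0,"x":0.088,"y":-0.049,"z":0,"yaw":0},{"grip":0.0,"x":0.088,"y":-0.049,"z":0,"yaw":0}]'
python3 -m crank '[{"grip":0.0,"x":0,"y":0,"z":0,"yaw":0},{"grip":0.0,"x":0,"y":0,"z":0,"yaw":0},{"grip":0.0,"x":0,"y":0,"z":0,"yaw":0},{"grip":0.0,"x":0,"y":0,"z":0,"yaw":0},{"grip":0.0,"x":0,"y":0,"z":0,"yaw":0}]'
python3 - <<'E'
from h import *
c=camera_model("wrist");I=grab_frame("wrist");cv2.imwrite("pics/w6.png",I[:,:,::-1]);print(proj(c,(446,339,14)))
E
```

```text
time_s: 15.75
ee_pos: [522.5, 70.7, 199.9]
ee_rot: [-179.8, 0.0, 86.8]
force: [0.9, -0.0, -1.5]
gripper_width: 13.4
gripper_force: 45.0
time_s: 16.17
ee_pos: [478.0, 162.6, 200.3]
ee_rot: [-179.8, 0.0, 87.0]
force: [0.4, -0.4, -1.7]
gripper_width: 13.5
gripper_force: 45.0
time_s: 16.58
ee_pos: [480.8, 159.7, 201.9]
ee_rot: [-180.0, 0.0, 86.7]
force: [-0.3, 0.2, -2.0]
gripper_width: 13.6
gripper_force: 45.0
[232.51976217  13.96101809]
```

View pics/w6.png

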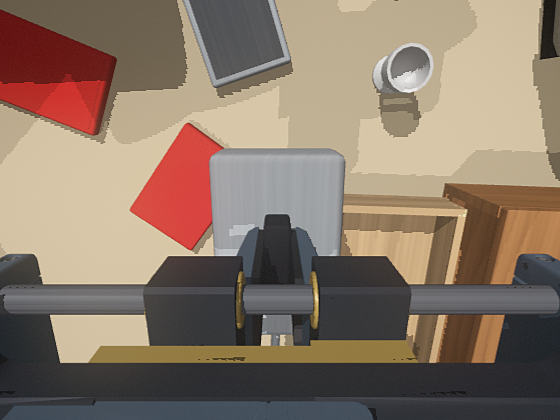

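The lid hangs squarely in the jaws with its front edge at (212–343, 150). The dish is cut off at the top of the picture, so I'll move 60 mm further and measure its outline.

```bash
python3 -m crank '[{"grip":0.0,"x":0.02,"y":0,"z":0,"yaw":0},{"grip":0.0,"x":0.04,"y":0,"z":0,"yaw":0},{"grip":0.0,"x":0.06,"y":0,"z":0,"yaw":0},{"grip":0.0,"x":0.06,"y":0,"z":0,"yaw":0},{"grip":0.0,"x":0.06,"y":0,"z":0,"yaw":0}]'
python3 -m crank '[{"grip":0.0,"x":0,"y":0,"z":0,"yaw":0},{"grip":0.0,"x":0,"y":0,"z":0,"yaw":0},{"grip":0.0,"x":0,"y":0,"z":0,"yaw":0},{"grip":0.0,"x":0,"y":0,"z":0,"yaw":0},{"grip":0.0,"x":0,"y":0,"z":0,"yaw":0}]'
cat >> h.py <<'E'
def rect(c,k,z):
    P=np.float32([plane(c,q,z)[:2] for q in k]);r=cv2.minAreaRect(P);B=cv2.boxPoints(r)
    L=max((B[1]-B[0],B[2]-B[1]),key=np.linalg.norm)
    print(np.round(r[0],1),np.round(r[1],1),"long-axis deg",round(np.degrees(np.arctan2(L[1],L[0]))%180,1));return r
E
python3 - <<'E'
from h import *
c=camera_model("wrist");I=grab_frame("wrist")
S=I.astype(int);m=(((S[...,2]-S[...,0]>=-8)&(S.mean(2)<235)&(S.max(2)-S.min(2)<40))*255).astype(np.uint8)
u,v=proj(c,(446,339,14)).astype(int);print(u,v)
m[:,:u-110]=0;m[:,u+90:]=0;m[148:]=0
m=cv2.morphologyEx(m,cv2.MORPH_OPEN,np.ones((3,3)));n,L,st,_=cv2.connectedComponentsWithStats(m);print(st[L[v,u]])
k=cv2.findContours((L==L[v,u]).astype(np.uint8),0,1)[0][0].reshape(-1,2)
r=rect(c,k,14);print([proj(c,(*q,14)).round().tolist() for q in cv2.boxPoints(r)])
cv2.imwrite("pics/w7.png",cv2.drawContours(I[:,:,::-1].copy(),[k.reshape(-1,1,2)],-1,(0,255,0),1))
E
```

```text
time_s: 17.05
ee_pos: [483.9, 220.6, 202.0]
ee_rot: [-180.0, 0.0, 86.9]
force: [0.1, 0.6, -1.8]
gripper_width: 13.9
gripper_force: 45.0
time_s: 17.47
ee_pos: [483.9, 220.0, 202.2]
ee_rot: [180.0, -0.0, 86.8]
force: [-0.3, 0.4, -0.8]
gripper_width: 14.1
gripper_force: 45.0
234 76
[  174     0   117   143 10562]
[445.4 342.9] [ 89.  128.7] long-axis deg 104.3
[[173.0, 23.0], [216.0, 143.0], [291.0, 119.0], [254.0, -6.0]]
```

Run:
```python
from h import *
c=camera_model("wrist");I=grab_frame("wrist");s=state();p=np.array(s["ee_pos"]);a=np.radians(s["ee_rot"][2])
for q in((212,155),(277.5,150),(343,155)):
    X=plane(c,q,p[2]+13)-p; print(round(X@[np.cos(a),np.sin(a),0],1),round(X@[np.sin(a),-np.cos(a),0],1))
go(445.2,343.3,80,104.3)
```

```text
57.0 -34.3
59.7 1.1
57.0 36.4
x 0.1207 y -0.0455 z 0.1222 yaw -0.306 now [483.9 220.2 202.2] [ 1.7999e+02 -1.0000e-02  8.6770e+01] J6 26.5
```

```bash
python3 -m crank '[{"grip":0.0,"x":0.025,"y":-0.01,"z":0,"yaw":-0.06},{"grip":0.0,"x":0.05,"y":-0.02,"z":0,"yaw":-0.12},{"grip":0.0,"x":0.075,"y":-0.03,"z":0.02,"yaw":-0.18},{"grip":0.0,"x":0.1,"y":-0.038,"z":0.04,"yaw":-0.25},{"grip":0.0,"x":0.12,"y":-0.0455,"z":0.06,"yaw":-0.306}]'
python3 -m crank '[{"grip":0.0,"x":0,"y":0,"z":0.02,"yaw":0},{"grip":0.0,"x":0,"y":0,"z":0.04,"yaw":0},{"grip":0.0,"x":0,"y":0,"z":0.06,"yaw":0},{"grip":0.0,"x":0,"y":0,"z":0.07,"yaw":0},{"grip":0.0,"x":0,"y":0,"z":0.07,"yaw":0}]'
python3 -m crank '[{"grip":0.0,"x":0,"y":0,"z":0,"yaw":0},{"grip":0.0,"x":0,"y":0,"z":0,"yaw":0},{"grip":0.0,"x":0,"y":0,"z":0,"yaw":0},{"grip":0.0,"x":0,"y":0,"z":0,"yaw":0},{"grip":0.0,"x":0,"y":0,"z":0,"yaw":0}]'
python3 - <<'E'
from h import *
go(445.2,343.3,40,104.3)
a=camera_model("scene");I=grab_frame("scene");u,v=proj(a,(445,343,14)).astype(int)
cv2.imwrite("pics/s3.png",cv2.resize(I[v-45:v+45,u-60:u+60],(800,600),interpolation=cv2.INTER_CUBIC)[:,:,::-1])
E
```

```text
time_s: 17.98
ee_pos: [444.9, 344.6, 141.9]
ee_rot: [179.9, -0.1, 104.5]
force: [0.2, -0.7, -1.5]
gripper_width: 13.6
gripper_force: 45.0
time_s: 18.4
ee_pos: [443.7, 341.7, 69.9]
ee_rot: [-179.7, 0.1, 104.3]
force: [0.1, 0.3, -0.9]
gripper_width: 13.5
gripper_force: 45.0
time_s: 18.82
ee_pos: [445.6, 343.0, 73.1]
ee_rot: [179.9, -0.0, 104.3]
force: [-0.6, 0.3, -1.5]
gripper_width: 13.7
gripper_force: 45.0
x 0.0004 y -0.0003 z 0.0331 yaw 0.000 now [445.6 343.   73.1] [ 1.7991e+02 -4.0000e-02  1.0431e+02] J6 22.1
```

```bash
python3 -m crank '[{"grip":0.0,"x":-0.001,"y":-0.001,"z":0.01,"yaw":0},{"grip":0.0,"x":-0.001,"y":-0.001,"z":0.02,"yaw":0},{"grip":0.0,"x":-0.001,"y":-0.001,"z":0.028,"yaw":0},{"grip":0.0,"x":-0.001,"y":-0.001,"z":0.033,"yaw":0},{"grip":0.0,"x":-0.001,"y":-0.001,"z":0.033,"yaw":0}]'
python3 -m crank '[{"grip":0.0,"x":0,"y":0,"z":0.001,"yaw":0},{"grip":0.0,"x":0,"y":0,"z":0.002,"yaw":0},{"grip":0.0,"x":0,"y":0,"z":0.003,"yaw":0},{"grip":0.0,"x":0,"y":0,"z":0.004,"yaw":0},{"grip":0.0,"x":0,"y":0,"z":0.004,"yaw":0}]'
```

```text
time_s: 19.28
ee_pos: [443.7, 341.1, 37.6]
ee_rot: [-179.9, 0.1, 104.3]
force: [0.1, -0.2, -2.0]
gripper_width: 13.9
gripper_force: 45.0
time_s: 19.7
ee_pos: [444.6, 341.8, 36.7]
ee_rot: [179.9, -0.0, 104.3]
force: [-2.3, -0.7, 7.2]
gripper_width: 13.7
gripper_force: 45.0
```

Contact at 7 N. I'll release slowly, rise and back off so I can look at the result and the nearest cup.

```bash
python3 -m crank '[{"grip":0.02,"x":0,"y":0,"z":0,"yaw":0},{"grip":0.03,"x":0,"y":0,"z":0,"yaw":0},{"grip":0.04,"x":0,"y":0,"z":0,"yaw":0},{"grip":0.05,"x":0,"y":0,"z":0,"yaw":0},{"grip":0.05,"x":0,"y":0,"z":0,"yaw":0}]' 12
python3 -m crank '[{"grip":0.05,"x":0,"y":0,"z":-0.03,"yaw":0},{"grip":0.05,"x":0,"y":0,"z":-0.06,"yaw":0},{"grip":0.05,"x":0,"y":0,"z":-0.09,"yaw":0},{"grip":0.06,"x":0,"y":0,"z":-0.12,"yaw":0},{"grip":0.07,"x":0,"y":0,"z":-0.16,"yaw":0}]'
python3 - <<'E'
from h import *
go(540,190,230,104.3)
E
```

```text
time_s: 20.12
ee_pos: [444.4, 341.6, 35.1]
ee_rot: [180.0, -0.0, 104.3]
force: [-0.2, 0.3, 0.1]
gripper_width: 44.2
gripper_force: 0.0
time_s: 20.53
ee_pos: [443.2, 340.7, 194.8]
ee_rot: [-179.8, 0.1, 104.3]
force: [0.2, 0.7, -0.5]
gripper_width: 60.6
gripper_force: 0.0
x -0.1699 y 0.0565 z -0.0352 yaw 0.000 now [443.2 340.7 194.8] [-1.7978e+02  9.0000e-02  1.0432e+02] J6 22.0
```

```bash
python3 -m crank '[{"grip":0.08,"x":-0.035,"y":0.012,"z":-0.01,"yaw":0},{"grip":0.08,"x":-0.07,"y":0.024,"z":-0.02,"yaw":0},{"grip":0.08,"x":-0.105,"y":0.036,"z":-0.03,"yaw":0},{"grip":0.08,"x":-0.14,"y":0.048,"z":-0.035,"yaw":0},{"grip":0.08,"x":-0.17,"y":0.056,"z":-0.035,"yaw":0}]'
python3 -m crank '[{"grip":0.08,"x":0,"y":0,"z":0,"yaw":0},{"grip":0.08,"x":0,"y":0,"z":0,"yaw":0},{"grip":0.08,"x":0,"y":0,"z":0,"yaw":0},{"grip":0.08,"x":0,"y":0,"z":0,"yaw":0},{"grip":0.08,"x":0,"y":0,"z":0,"yaw":0}]'
python3 - <<'E'
from h import *
c=camera_model("wrist");I=grab_frame("wrist");cv2.imwrite("pics/w8.png",cv2.resize(I[:240],(800,343))[:,:,::-1])
print(proj(c,(445,343,14)),proj(c,(606,270,58)))
E
```

```text
time_s: 20.95
ee_pos: [542.7, 189.0, 231.6]
ee_rot: [179.8, 0.0, 104.3]
force: [1.1, -0.1, 0.1]
gripper_width: 80.0
gripper_force: 0.0
time_s: 21.37
ee_pos: [540.1, 191.8, 230.0]
ee_rot: [-180.0, -0.0, 104.4]
force: [0.0, -0.0, 1.1]
gripper_width: 80.2
gripper_force: 0.0
[227.33440022  28.01704678] [353.03422247 131.67181137]
```

View pics/w8.png

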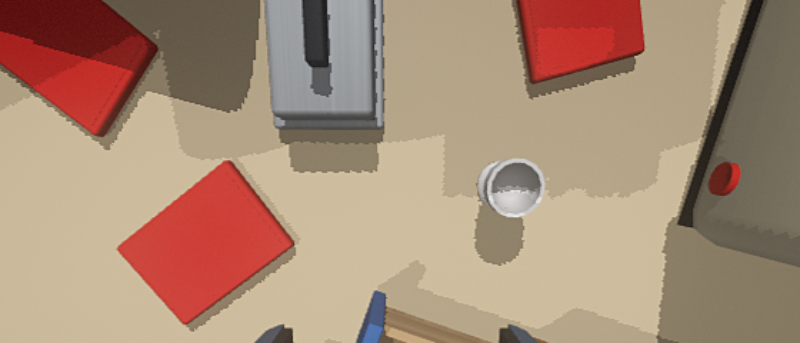

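The lid sits on the dish. Cup A's rim is centred at crop (515,188), which is image (361,132). I'll measure it and also check the lid against the dish numerically.

```bash
cat >> h.py <<'E'
def cup(c,I,approx,w=40):
    "rim centre (z=58) from bright grey blob near the projected approx position: circle fitted to the blob's rim edge rays"
    u,v=proj(c,(*approx,58)).astype(int);x0,y0=max(u-w,0),max(v-w,0)
    S=I[y0:v+w,x0:u+w].astype(int);m=((S.max(2)-S.min(2)<28)&(S.mean(2)>105)).astype(np.uint8)*255
    m=cv2.morphologyEx(m,cv2.MORPH_CLOSE,np.ones((7,7)));m=cv2.morphologyEx(m,cv2.MORPH_OPEN,np.ones((3,3)))
    k=max(cv2.findContours(m,0,1)[0],key=cv2.contourArea).reshape(-1,2)+[x0,y0]
    P=np.array([plane(c,q,58)[:2] for q in k]);
    # the foot smears the blob towards the camera's nadir; fit the circle r=22 on the side away from the camera
    C=(-c["R"].T@c["t"])[:2]
    o=np.array(approx,float)
    from scipy.optimize import least_squares
    for _ in range(5):
        d=o-C;d/=np.linalg.norm(d);Q=P[(P-o)@d>-8]
        o=least_squares(lambda t:np.hypot(*(Q-t).T)-22,o,loss="soft_l1").x
    print("cup",np.round(o,1),"n",len(Q),"rms",round(float(np.std(np.hypot(*(Q-o).T)-22)),1),"box",cv2.boundingRect(k.astype(np.int32)));return o
E
python3 - <<'E'
from h import *
c=camera_model("wrist");I=grab_frame("wrist")
print(np.round(plane(c,(360.9,131.9),58),1)); o=cup(c,I,(606,270))
# lid front corners(z50) and dish front corners(z14) in wrist crop px/1.4286
for n,p,z in(("lidF",(275,112),50),("lidF",(376,109),50),("dishF",(276,128),7),("dishF",(383,128),7)): print(n,np.round(plane(c,np.array(p)/1.4286,z),1))
go(*o,110,85)
E
```

```text
[614.4 271.8  58. ]
cup [613.4 272.4] n 73 rms 0.4 box (334, 111, 48, 41)
lidF [426.1 280.1  50. ]
lidF [498.2 300.8  50. ]
dishF [418.1 269.4   7. ]
dishF [504.7 291.7   7. ]
x 0.0600 y 0.0910 z 0.1201 yaw 0.339 now [540.2 191.7 230.1] [-1.7999e+02 -1.0000e-02  1.0442e+02] J6 4.0
```

```bash
python3 -m crank '[{"grip":0.08,"x":0.02,"y":0.03,"z":0.03,"yaw":0.11},{"grip":0.08,"x":0.04,"y":0.06,"z":0.06,"yaw":0.22},{"grip":0.08,"x":0.06,"y":0.091,"z":0.09,"yaw":0.33},{"grip":0.08,"x":0.06,"y":0.091,"z":0.12,"yaw":0.34},{"grip":0.08,"x":0.06,"y":0.091,"z":0.12,"yaw":0.34}]' 8
python3 -m crank '[{"grip":0.08,"x":0,"y":0,"z":0,"yaw":0},{"grip":0.08,"x":0,"y":0,"z":0.0,"yaw":0},{"grip":0.08,"x":0,"y":0,"z":0.02,"yaw":0},{"grip":0.08,"x":0,"y":0,"z":0.04,"yaw":0},{"grip":0.08,"x":0,"y":0,"z":0.06,"yaw":0}]'
python3 -c "
from h import *
go(613.5,272.2,11)"
```

```text
time_s: 21.88
ee_pos: [610.8, 272.4, 101.4]
ee_rot: [-179.3, 0.3, 85.0]
force: [-1.7, -1.4, -2.1]
gripper_width: 79.7
gripper_force: 0.0
time_s: 22.3
ee_pos: [615.7, 271.6, 53.8]
ee_rot: [179.6, -0.2, 84.8]
force: [0.7, 0.8, 0.4]
gripper_width: 80.2
gripper_force: 0.0
x 0.0004 y -0.0022 z 0.0428 yaw -0.000 now [615.7 271.6  53.8] [179.64  -0.19  84.83] J6 28.0
```

```bash
python3 -m crank '[{"grip":0.08,"x":0,"y":0,"z":0.015,"yaw":0},{"grip":0.08,"x":0,"y":0,"z":0.03,"yaw":0},{"grip":0.07,"x":0,"y":0,"z":0.039,"yaw":0},{"grip":0.06,"x":0,"y":0,"z":0.039,"yaw":0},{"grip":0.052,"x":0,"y":0,"z":0.039,"yaw":0}]' 8
for i in 1 2; do python3 -m crank '[{"grip":0.048,"x":0,"y":0,"z":0,"yaw":0},{"grip":0.046,"x":0,"y":0,"z":0,"yaw":0},{"grip":0.044,"x":0,"y":0,"z":0,"yaw":0},{"grip":0.042,"x":0,"y":0,"z":0,"yaw":0},{"grip":0.038,"x":0,"y":0,"z":0,"yaw":0}]'; done
```

```text
time_s: 22.72
ee_pos: [614.8, 271.4, 13.1]
ee_rot: [179.9, -0.1, 84.8]
force: [-0.0, -0.4, 0.6]
gripper_width: 62.9
gripper_force: 0.0
time_s: 23.13
ee_pos: [614.1, 271.6, 12.2]
ee_rot: [180.0, -0.0, 84.8]
force: [-2.2, -0.5, 6.4]
gripper_width: 43.6
gripper_force: 8.0
time_s: 23.55
ee_pos: [614.0, 271.3, 10.9]
ee_rot: [-180.0, 0.0, 84.8]
force: [-0.2, 0.5, 0.1]
gripper_width: 43.8
gripper_force: 8.0
```

```bash
python3 -m crank '[{"grip":0.038,"x":0,"y":0,"z":-0.008,"yaw":0},{"grip":0.038,"x":0,"y":0,"z":-0.025,"yaw":0},{"grip":0.038,"x":0,"y":0,"z":-0.05,"yaw":0},{"grip":0.038,"x":0,"y":0,"z":-0.08,"yaw":0},{"grip":0.038,"x":0,"y":0,"z":-0.11,"yaw":0}]'
python3 -c "
from h import *
go(596,80,120,85.2)"
```

```text
time_s: 23.97
ee_pos: [613.5, 271.1, 122.1]
ee_rot: [-179.9, 0.0, 84.8]
force: [0.0, -0.6, -1.4]
gripper_width: 43.8
gripper_force: 8.0
x -0.1919 y -0.0003 z 0.0021 yaw -0.006 now [613.5 271.1 122.1] [-1.7992e+02  4.0000e-02  8.4840e+01] J6 28.0
```

```bash
python3 -m crank '[{"grip":0.038,"x":-0.015,"y":0,"z":0,"yaw":0},{"grip":0.038,"x":-0.04,"y":0,"z":0,"yaw":0},{"grip":0.038,"x":-0.065,"y":0,"z":0,"yaw":0},{"grip":0.038,"x":-0.09,"y":0,"z":0,"yaw":0},{"grip":0.038,"x":-0.115,"y":0,"z":0,"yaw":0}]'
python3 -m crank '[{"grip":0.038,"x":-0.025,"y":0,"z":0,"yaw":0},{"grip":0.038,"x":-0.05,"y":0,"z":0,"yaw":0},{"grip":0.038,"x":-0.07,"y":0,"z":0,"yaw":0},{"grip":0.038,"x":-0.077,"y":0,"z":0,"yaw":0},{"grip":0.038,"x":-0.077,"y":0,"z":0,"yaw":0}]'
python3 -m crank '[{"grip":0.038,"x":0,"y":0,"z":0.015,"yaw":0},{"grip":0.038,"x":0,"y":0,"z":0.035,"yaw":0},{"grip":0.038,"x":0,"y":0,"z":0.055,"yaw":0},{"grip":0.038,"x":0,"y":0,"z":0.075,"yaw":0},{"grip":0.038,"x":0,"y":0,"z":0.084,"yaw":0}]'
python3 -m crank '[{"grip":0.038,"x":0,"y":0,"z":0.001,"yaw":0},{"grip":0.038,"x":0,"y":0,"z":0.002,"yaw":0},{"grip":0.038,"x":0,"y":0,"z":0.003,"yaw":0},{"grip":0.038,"x":0,"y":0,"z":0.004,"yaw":0},{"grip":0.038,"x":0,"y":0,"z":0.004,"yaw":0}]'
```

```text
time_s: 24.38
ee_pos: [603.0, 155.4, 120.9]
ee_rot: [-180.0, 0.0, 84.9]
force: [-0.5, 0.5, -0.6]
gripper_width: 44.2
gripper_force: 8.0
time_s: 24.8
ee_pos: [596.3, 78.5, 121.0]
ee_rot: [-180.0, 0.0, 84.7]
force: [-0.7, -0.6, -1.7]
gripper_width: 43.8
gripper_force: 8.0
time_s: 25.22
ee_pos: [595.1, 81.3, 34.5]
ee_rot: [-179.8, 0.0, 84.9]
force: [-1.5, 0.3, -1.1]
gripper_width: 43.8
gripper_force: 8.0
time_s: 25.63
ee_pos: [597.4, 80.3, 34.0]
ee_rot: [179.9, -0.0, 84.8]
force: [-0.8, 1.1, -1.7]
gripper_width: 43.8
gripper_force: 8.0
```

```bash
python3 -m crank '[{"grip":0.038,"x":0,"y":0,"z":0.001,"yaw":0},{"grip":0.038,"x":0,"y":0,"z":0.002,"yaw":0},{"grip":0.038,"x":0,"y":0,"z":0.003,"yaw":0},{"grip":0.038,"x":0,"y":0,"z":0.003,"yaw":0},{"grip":0.038,"x":0,"y":0,"z":0.003,"yaw":0}]'
python3 -m crank '[{"grip":0.046,"x":0,"y":0,"z":0,"yaw":0},{"grip":0.05,"x":0,"y":0,"z":0,"yaw":0},{"grip":0.056,"x":0,"y":0,"z":0,"yaw":0},{"grip":0.06,"x":0,"y":0,"z":0,"yaw":0},{"grip":0.06,"x":0,"y":0,"z":0,"yaw":0}]'
python3 -m crank '[{"grip":0.06,"x":0,"y":0,"z":-0.02,"yaw":0},{"grip":0.06,"x":0,"y":0,"z":-0.05,"yaw":0},{"grip":0.06,"x":0,"y":0,"z":-0.09,"yaw":0},{"grip":0.07,"x":0,"y":0,"z":-0.13,"yaw":0},{"grip":0.08,"x":0,"y":0,"z":-0.17,"yaw":0}]'
python3 -c "
from h import *
go(570,-380,230)"
```

```text
time_s: 26.05
ee_pos: [597.2, 80.2, 30.8]
ee_rot: [179.9, -0.0, 84.8]
force: [-0.5, -1.0, 3.5]
gripper_width: 44.1
gripper_force: 8.0
time_s: 26.47
ee_pos: [596.7, 80.1, 29.9]
ee_rot: [-180.0, -0.0, 84.8]
force: [0.8, 1.2, 0.0]
gripper_width: 60.1
gripper_force: 0.0
time_s: 26.88
ee_pos: [596.3, 80.1, 201.7]
ee_rot: [-180.0, 0.0, 84.8]
force: [0.4, 0.5, 0.8]
gripper_width: 70.6
gripper_force: 0.0
x -0.4606 y 0.0152 z -0.0283 yaw -0.000 now [596.3  80.1 201.7] [-179.96    0.     84.84] J6 11.7
```

```bash
python3 -m crank '[{"grip":0.08,"x":-0.035,"y":0,"z":-0.01,"yaw":0},{"grip":0.08,"x":-0.07,"y":0,"z":-0.02,"yaw":0},{"grip":0.08,"x":-0.105,"y":0,"z":-0.03,"yaw":0},{"grip":0.08,"x":-0.14,"y":0,"z":-0.03,"yaw":0},{"grip":0.08,"x":-0.175,"y":0,"z":-0.03,"yaw":0}]'
python3 -m crank '[{"grip":0.08,"x":-0.035,"y":0,"z":0,"yaw":0},{"grip":0.08,"x":-0.07,"y":0,"z":0,"yaw":0},{"grip":0.08,"x":-0.105,"y":0,"z":0,"yaw":0},{"grip":0.08,"x":-0.14,"y":0,"z":0,"yaw":0},{"grip":0.08,"x":-0.175,"y":0,"z":0,"yaw":0}]'
python3 -m crank '[{"grip":0.08,"x":-0.035,"y":0,"z":0,"yaw":0},{"grip":0.08,"x":-0.07,"y":0,"z":0,"yaw":0},{"grip":0.08,"x":-0.105,"y":0,"z":0,"yaw":0},{"grip":0.08,"x":-0.14,"y":0,"z":0,"yaw":0},{"grip":0.08,"x":-0.16,"y":0,"z":0,"yaw":0}]'
python3 -m crank '[{"grip":0.08,"x":0,"y":0,"z":0,"yaw":0},{"grip":0.08,"x":0,"y":0,"z":0,"yaw":0},{"grip":0.08,"x":0,"y":0,"z":0,"yaw":0},{"grip":0.08,"x":0,"y":0,"z":0,"yaw":0},{"grip":0.08,"x":0,"y":0,"z":0,"yaw":0}]'
python3 - <<'E'
from h import *
c=camera_model("wrist");I=grab_frame("wrist")
a=camera_model("scene");S=grab_frame("scene")
b=camera_model("side");T=grab_frame("side")
cup(c,I,(512,-383));cup(c,I,(604,-274))
print([proj(c,p).round() for p in((512,-383,58),(604,-274,58))])
u,v=proj(a,(445,343,30)).astype(int)
t=cv2.resize(S[v-38:v+38,u-50:u+50],(395,300),interpolation=cv2.INTER_CUBIC)
w=cv2.resize(I[:240],(700,300));cv2.imwrite("pics/w9.png",cv2.vconcat([w[:,:,::-1],cv2.copyMakeBorder(cv2.hconcat([t,cv2.resize(T[130:230,130:230],(300,300))]),0,0,0,5,0)[:,:,::-1]]))
E
```

```text
time_s: 27.3
ee_pos: [581.0, -95.6, 231.1]
ee_rot: [179.9, 0.0, 84.9]
force: [0.4, 0.3, -0.1]
gripper_width: 79.9
gripper_force: 0.0
time_s: 27.72
ee_pos: [564.8, -270.1, 230.0]
ee_rot: [-180.0, -0.0, 84.8]
force: [0.8, 0.0, -0.5]
gripper_width: 79.9
gripper_force: 0.0
time_s: 28.13
ee_pos: [549.9, -431.5, 229.3]
ee_rot: [-180.0, 0.1, 84.7]
force: [-1.3, 0.1, 0.0]
gripper_width: 80.1
gripper_force: 0.0
time_s: 28.55
ee_pos: [551.4, -426.4, 230.5]
ee_rot: [180.0, -0.0, 84.9]
force: [0.5, -1.1, -0.5]
gripper_width: 80.4
gripper_force: 0.0
cup [ 516.9 -385.3] n 71 rms 0.4 box (222, 131, 41, 41)
cup [ 608.9 -276.5] n 83 rms 0.3 box (297, 10, 46, 54)
[array([237., 150.]), array([315.,  32.])]
```

View pics/w9.png

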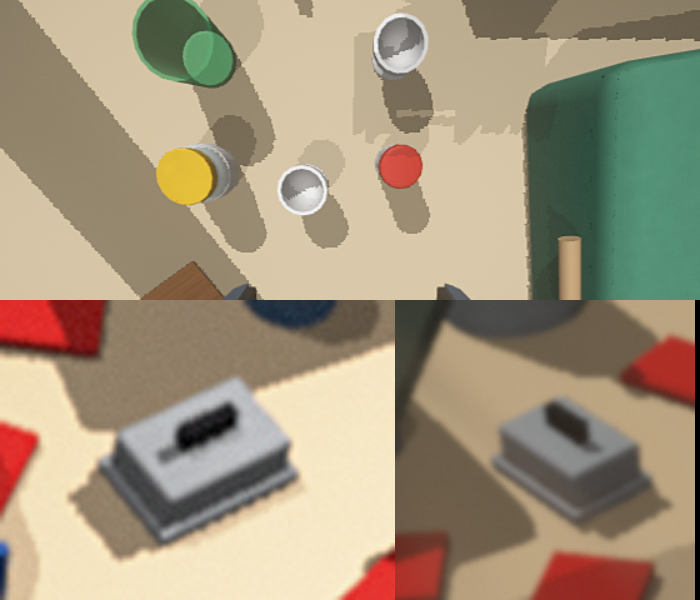

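The upper half shows cup B at (302,190) between jar and shaker, and cup C at (400,43). The lower views show the lid square on the dish with a border all round. Next is cup B, with a narrow opening.

Run:
```python
from h import *
go(517,-385.3,100)
a=camera_model("scene");b=camera_model("side")
# green box near-left top corner guess in both views
print(tri(a,(160,300),b,(508,229)),tri(a,(30,345),b,(450,270)))
```

```text
x 0.0384 y -0.0378 z 0.1304 yaw -0.000 now [ 551.3 -426.9  230.4] [179.98   0.    84.91] J6 -33.6
[ 796.38163583 -332.06303153  217.18607372] [ 728.68142579 -479.93533678  198.10316939]
```

```bash
python3 -m crank '[{"grip":0.064,"x":0.02,"y":-0.02,"z":0.02,"yaw":0},{"grip":0.062,"x":0.038,"y":-0.038,"z":0.05,"yaw":0},{"grip":0.062,"x":0.038,"y":-0.038,"z":0.08,"yaw":0},{"grip":0.062,"x":0.038,"y":-0.038,"z":0.11,"yaw":0},{"grip":0.062,"x":0.038,"y":-0.038,"z":0.13,"yaw":0}]' 8
python3 -m crank '[{"grip":0.062,"x":0,"y":0,"z":0,"yaw":0},{"grip":0.062,"x":0,"y":0,"z":0,"yaw":0},{"grip":0.062,"x":0,"y":0,"z":0.015,"yaw":0},{"grip":0.062,"x":0,"y":0,"z":0.03,"yaw":0},{"grip":0.062,"x":0,"y":0,"z":0.04,"yaw":0}]'
python3 -c "
from h import *
go(517,-385.3,11)"
```

```text
time_s: 29.12
ee_pos: [515.3, -384.9, 97.8]
ee_rot: [-179.9, -0.1, 84.9]
force: [-0.1, 0.3, -0.5]
gripper_width: 62.0
gripper_force: 0.0
time_s: 29.53
ee_pos: [517.6, -387.2, 61.4]
ee_rot: [179.8, 0.1, 84.9]
force: [-0.9, 1.0, -0.2]
gripper_width: 62.0
gripper_force: 0.0
x 0.0018 y -0.0008 z 0.0504 yaw -0.000 now [ 517.6 -387.2   61.4] [1.7984e+02 1.0000e-01 8.4860e+01] J6 -32.7
```

```bash
python3 -m crank '[{"grip":0.062,"x":0.001,"y":0,"z":0.015,"yaw":0},{"grip":0.062,"x":0.001,"y":0,"z":0.03,"yaw":0},{"grip":0.062,"x":0.001,"y":0,"z":0.042,"yaw":0},{"grip":0.062,"x":0.001,"y":0,"z":0.049,"yaw":0},{"grip":0.056,"x":0.001,"y":0,"z":0.049,"yaw":0}]' 8
python3 -m crank '[{"grip":0.052,"x":0,"y":0,"z":0,"yaw":0},{"grip":0.048,"x":0,"y":0,"z":0,"yaw":0},{"grip":0.044,"x":0,"y":0,"z":0,"yaw":0},{"grip":0.042,"x":0,"y":0,"z":0,"yaw":0},{"grip":0.038,"x":0,"y":0,"z":0,"yaw":0}]'
python3 -m crank '[{"grip":0.038,"x":0,"y":0,"z":0,"yaw":0},{"grip":0.038,"x":0,"y":0,"z":0,"yaw":0},{"grip":0.038,"x":0,"y":0,"z":0,"yaw":0},{"grip":0.038,"x":0,"y":0,"z":-0.005,"yaw":0},{"grip":0.038,"x":0,"y":0,"z":-0.01,"yaw":0}]'
python3 -m crank '[{"grip":0.038,"x":0,"y":0,"z":-0.025,"yaw":0},{"grip":0.038,"x":0,"y":0,"z":-0.05,"yaw":0},{"grip":0.038,"x":0,"y":0,"z":-0.075,"yaw":0},{"grip":0.038,"x":0,"y":0,"z":-0.1,"yaw":0},{"grip":0.038,"x":0,"y":0,"z":-0.12,"yaw":0}]'
python3 -c "
from h import *
go(589,-5,140,85.2)"
```

```text
time_s: 29.95
ee_pos: [516.2, -385.2, 10.1]
ee_rot: [-179.9, -0.1, 84.8]
force: [-0.7, -0.8, 0.3]
gripper_width: 58.1
gripper_force: 0.0
time_s: 30.37
ee_pos: [516.9, -385.9, 12.1]
ee_rot: [179.9, 0.0, 84.8]
force: [-1.5, 0.7, 3.4]
gripper_width: 43.5
gripper_force: 8.0
time_s: 30.78
ee_pos: [516.4, -385.2, 20.9]
ee_rot: [-180.0, -0.0, 84.8]
force: [-0.3, 0.0, -0.5]
gripper_width: 43.5
gripper_force: 8.0
time_s: 31.2
ee_pos: [517.0, -385.7, 143.2]
ee_rot: [179.9, 0.0, 84.8]
force: [0.6, -0.7, -0.8]
gripper_width: 43.7
gripper_force: 8.0
x 0.3856 y 0.0375 z 0.0032 yaw -0.006 now [ 517.  -385.7  143.2] [1.799e+02 4.000e-02 8.485e+01] J6 -32.6
```

```bash
python3 -m crank '[{"grip":0.038,"x":0.015,"y":0.0015,"z":0,"yaw":0},{"grip":0.038,"x":0.04,"y":0.004,"z":0,"yaw":0},{"grip":0.038,"x":0.07,"y":0.007,"z":0,"yaw":0},{"grip":0.038,"x":0.1,"y":0.01,"z":0,"yaw":0},{"grip":0.038,"x":0.13,"y":0.013,"z":0,"yaw":0}]'
python3 -m crank '[{"grip":0.038,"x":0.03,"y":0.003,"z":0,"yaw":0},{"grip":0.038,"x":0.06,"y":0.006,"z":0,"yaw":0},{"grip":0.038,"x":0.09,"y":0.009,"z":0,"yaw":0},{"grip":0.038,"x":0.12,"y":0.012,"z":0,"yaw":0},{"grip":0.038,"x":0.15,"y":0.015,"z":0,"yaw":0}]'
python3 -m crank '[{"grip":0.038,"x":0.03,"y":0.003,"z":0,"yaw":0},{"grip":0.038,"x":0.06,"y":0.006,"z":0,"yaw":0},{"grip":0.038,"x":0.085,"y":0.008,"z":0,"yaw":0},{"grip":0.038,"x":0.105,"y":0.0095,"z":0,"yaw":0},{"grip":0.038,"x":0.105,"y":0.0095,"z":0,"yaw":0}]'
python3 -m crank '[{"grip":0.038,"x":0,"y":0,"z":0.01,"yaw":0},{"grip":0.038,"x":0,"y":0,"z":0.03,"yaw":0},{"grip":0.038,"x":0,"y":0,"z":0.055,"yaw":0},{"grip":0.038,"x":0,"y":0,"z":0.08,"yaw":0},{"grip":0.038,"x":0,"y":0,"z":0.1,"yaw":0}]'
python3 -c "
from h import *
go(589,-5,31,85.2)"
```

```text
time_s: 31.62
ee_pos: [540.6, -254.8, 139.8]
ee_rot: [-179.9, -0.1, 84.8]
force: [0.8, 0.3, -1.7]
gripper_width: 43.4
gripper_force: 8.0
time_s: 32.03
ee_pos: [568.8, -106.6, 139.9]
ee_rot: [-179.9, -0.1, 84.9]
force: [0.3, -0.4, -1.0]
gripper_width: 43.6
gripper_force: 8.0
time_s: 32.45
ee_pos: [588.0, -0.9, 139.9]
ee_rot: [-179.9, -0.1, 85.1]
force: [0.9, 0.0, -0.8]
gripper_width: 43.5
gripper_force: 8.0
time_s: 32.87
ee_pos: [586.5, -6.4, 38.2]
ee_rot: [-179.8, 0.0, 84.8]
force: [0.1, 0.1, -2.0]
gripper_width: 43.9
gripper_force: 8.0
x 0.0016 y 0.0024 z 0.0072 yaw -0.007 now [586.5  -6.4  38.2] [-1.798e+02  2.000e-02  8.478e+01] J6 3.5
```

```bash
python3 -m crank '[{"grip":0.038,"x":0,"y":0,"z":0.002,"yaw":0},{"grip":0.038,"x":0,"y":0,"z":0.004,"yaw":0},{"grip":0.038,"x":0,"y":0,"z":0.006,"yaw":0},{"grip":0.038,"x":0,"y":0,"z":0.008,"yaw":0},{"grip":0.038,"x":0,"y":0,"z":0.008,"yaw":0}]'
python3 -m crank '[{"grip":0.038,"x":0,"y":0,"z":0.001,"yaw":0},{"grip":0.038,"x":0,"y":0,"z":0.001,"yaw":0},{"grip":0.038,"x":0,"y":0,"z":0.002,"yaw":0},{"grip":0.038,"x":0,"y":0,"z":0.002,"yaw":0},{"grip":0.038,"x":0,"y":0,"z":0.002,"yaw":0}]'
```

```text
time_s: 33.28
ee_pos: [589.2, -5.7, 33.9]
ee_rot: [179.9, -0.0, 84.8]
force: [-0.7, 0.0, -0.6]
gripper_width: 43.7
gripper_force: 8.0
time_s: 33.7
ee_pos: [589.1, -5.4, 32.0]
ee_rot: [179.9, -0.0, 84.8]
force: [-0.1, -0.1, 4.5]
gripper_width: 43.8
gripper_force: 8.0
```

Touching down at 4.5 N. I'll release, rise and go to cup C.

```bash
python3 -m crank '[{"grip":0.046,"x":0,"y":0,"z":0,"yaw":0},{"grip":0.05,"x":0,"y":0,"z":0,"yaw":0},{"grip":0.056,"x":0,"y":0,"z":0,"yaw":0},{"grip":0.06,"x":0,"y":0,"z":0,"yaw":0},{"grip":0.06,"x":0,"y":0,"z":0,"yaw":0}]'
python3 -m crank '[{"grip":0.06,"x":0,"y":0,"z":-0.02,"yaw":0},{"grip":0.06,"x":0,"y":0,"z":-0.05,"yaw":0},{"grip":0.06,"x":0,"y":0,"z":-0.09,"yaw":0},{"grip":0.07,"x":0,"y":0,"z":-0.13,"yaw":0},{"grip":0.08,"x":0,"y":0,"z":-0.16,"yaw":0}]'
python3 -m crank '[{"grip":0.08,"x":-0.025,"y":0,"z":0,"yaw":0},{"grip":0.08,"x":-0.06,"y":0,"z":0,"yaw":0},{"grip":0.08,"x":-0.095,"y":0,"z":0,"yaw":0},{"grip":0.08,"x":-0.13,"y":0,"z":0,"yaw":0},{"grip":0.08,"x":-0.16,"y":0,"z":0,"yaw":0}]'
python3 -m crank '[{"grip":0.08,"x":0,"y":0,"z":0,"yaw":0.12},{"grip":0.08,"x":0,"y":0,"z":0,"yaw":0.24},{"grip":0.08,"x":0,"y":0,"z":0,"yaw":0.36},{"grip":0.08,"x":0,"y":0,"z":0,"yaw":0.48},{"grip":0.08,"x":0,"y":0,"z":0,"yaw":0.6}]'
python3 -m crank '[{"grip":0.08,"x":0,"y":0,"z":0,"yaw":0.12},{"grip":0.08,"x":0,"y":0,"z":0,"yaw":0.24},{"grip":0.08,"x":0,"y":0,"z":0,"yaw":0.36},{"grip":0.08,"x":0,"y":0,"z":0,"yaw":0.48},{"grip":0.08,"x":0,"y":0,"z":0,"yaw":0.6}]'
python3 -m crank '[{"grip":0.08,"x":0,"y":0,"z":0,"yaw":0.12},{"grip":0.08,"x":0,"y":0,"z":0,"yaw":0.24},{"grip":0.08,"x":0,"y":0,"z":0,"yaw":0.28},{"grip":0.08,"x":0,"y":0,"z":0,"yaw":0.28},{"grip":0.08,"x":0,"y":0,"z":0,"yaw":0.28}]'
python3 - <<'E'
from h import *
go(609,-276.5,110,0)
# recheck C from scene & side views (may have been knocked)
for n in("scene","side"):
    cup(camera_model(n),grab_frame(n),(609,-276.5),20)
E
```

```text
time_s: 34.12
ee_pos: [588.4, -5.5, 30.9]
ee_rot: [-180.0, -0.0, 84.8]
force: [-0.4, -0.3, -0.5]
gripper_width: 59.4
gripper_force: 0.0
time_s: 34.53
ee_pos: [589.3, -5.5, 194.4]
ee_rot: [179.8, -0.0, 84.8]
force: [1.1, -0.1, 1.0]
gripper_width: 70.5
gripper_force: 0.0
time_s: 34.95
ee_pos: [573.7, -166.8, 191.1]
ee_rot: [-180.0, 0.0, 84.8]
force: [-0.2, -0.2, 0.4]
gripper_width: 79.9
gripper_force: 0.0
time_s: 35.37
ee_pos: [574.0, -165.0, 190.8]
ee_rot: [-180.0, 0.0, 50.1]
force: [0.1, 0.7, 0.3]
gripper_width: 80.1
gripper_force: 0.0
time_s: 35.78
ee_pos: [574.0, -164.8, 190.9]
ee_rot: [-180.0, 0.0, 15.7]
force: [0.1, -0.7, -0.6]
gripper_width: 79.9
gripper_force: 0.0
time_s: 36.2
ee_pos: [574.1, -164.8, 190.9]
ee_rot: [-180.0, 0.0, 0.1]
force: [-0.3, 0.4, 0.1]
gripper_width: 80.1
gripper_force: 0.0
x 0.0347 y 0.1118 z 0.0809 yaw 0.002 now [ 574.1 -164.8  190.9] [-1.7999e+02  2.0000e-02  1.2000e-01] J6 72.8
cup [ 608.2 -275.8] n 27 rms 1.5 box (164, 257, 18, 27)
cup [ 593.1 -272.4] n 32 rms 6.0 box (370, 290, 16, 25)
```

```bash
python3 -m crank '[{"grip":0.07,"x":0.012,"y":0.035,"z":0,"yaw":0},{"grip":0.07,"x":0.024,"y":0.07,"z":0.015,"yaw":0},{"grip":0.07,"x":0.0347,"y":0.1,"z":0.04,"yaw":0},{"grip":0.07,"x":0.0347,"y":0.1118,"z":0.065,"yaw":0},{"grip":0.07,"x":0.0347,"y":0.1118,"z":0.081,"yaw":0}]' 8
python3 -m crank '[{"grip":0.066,"x":0,"y":0,"z":0,"yaw":0},{"grip":0.066,"x":0,"y":0,"z":0,"yaw":0},{"grip":0.066,"x":0,"y":0,"z":0.015,"yaw":0},{"grip":0.066,"x":0,"y":0,"z":0.035,"yaw":0},{"grip":0.066,"x":0,"y":0,"z":0.05,"yaw":0}]'
python3 -c "
from h import *
go(609,-276.5,11)"
```

```text
time_s: 36.72
ee_pos: [608.1, -279.5, 107.0]
ee_rot: [-180.0, 0.2, -0.1]
force: [-0.4, 0.6, -0.6]
gripper_width: 69.9
gripper_force: 0.0
time_s: 37.13
ee_pos: [610.2, -276.4, 61.8]
ee_rot: [179.9, -0.2, 0.1]
force: [-1.7, 0.3, -0.5]
gripper_width: 66.2
gripper_force: 0.0
x -0.0012 y 0.0001 z 0.0508 yaw -0.000 now [ 610.2 -276.4   61.8] [ 1.7991e+02 -2.0000e-01  1.2000e-01] J6 64.5
```

```bash
python3 -m crank '[{"grip":0.066,"x":0,"y":0,"z":0.015,"yaw":0},{"grip":0.066,"x":0,"y":0,"z":0.03,"yaw":0},{"grip":0.066,"x":0,"y":0,"z":0.042,"yaw":0},{"grip":0.066,"x":0,"y":0,"z":0.049,"yaw":0},{"grip":0.058,"x":0,"y":0,"z":0.049,"yaw":0}]' 8
python3 -m crank '[{"grip":0.052,"x":0,"y":0,"z":0,"yaw":0},{"grip":0.048,"x":0,"y":0,"z":0,"yaw":0},{"grip":0.044,"x":0,"y":0,"z":0,"yaw":0},{"grip":0.042,"x":0,"y":0,"z":0,"yaw":0},{"grip":0.038,"x":0,"y":0,"z":0,"yaw":0}]'
python3 -m crank '[{"grip":0.038,"x":0,"y":0,"z":0,"yaw":0},{"grip":0.038,"x":0,"y":0,"z":0,"yaw":0},{"grip":0.038,"x":0,"y":0,"z":0,"yaw":0},{"grip":0.038,"x":0,"y":0,"z":-0.005,"yaw":0},{"grip":0.038,"x":0,"y":0,"z":-0.01,"yaw":0}]'
python3 -m crank '[{"grip":0.038,"x":0,"y":0,"z":-0.025,"yaw":0},{"grip":0.038,"x":0,"y":0,"z":-0.05,"yaw":0},{"grip":0.038,"x":0,"y":0,"z":-0.08,"yaw":0},{"grip":0.038,"x":0,"y":0,"z":-0.11,"yaw":0},{"grip":0.038,"x":0,"y":0,"z":-0.14,"yaw":0}]'
python3 -c "
from h import *
go(582,-89,160,85.2)"
```

```text
time_s: 37.55
ee_pos: [608.7, -276.0, 10.6]
ee_rot: [-180.0, 0.1, 0.1]
force: [-0.7, -0.3, -0.1]
gripper_width: 61.7
gripper_force: 0.0
time_s: 37.97
ee_pos: [609.8, -277.1, 12.3]
ee_rot: [179.9, -0.1, 0.0]
force: [-0.5, -0.3, 3.3]
gripper_width: 43.9
gripper_force: 8.0
time_s: 38.38
ee_pos: [608.2, -276.1, 20.6]
ee_rot: [-179.9, 0.1, 0.0]
force: [-0.1, 0.2, -1.1]
gripper_width: 43.8
gripper_force: 8.0
time_s: 38.8
ee_pos: [608.3, -276.1, 162.1]
ee_rot: [-179.9, 0.1, 0.1]
force: [0.7, -0.4, -1.5]
gripper_width: 43.9
gripper_force: 8.0
x -0.0261 y -0.1871 z 0.0021 yaw -1.486 now [ 608.3 -276.1  162.1] [-1.7994e+02  8.0000e-02  5.0000e-02] J6 64.5
```

```bash
python3 -m crank '[{"grip":0.038,"x":-0.004,"y":-0.03,"z":0,"yaw":-0.1},{"grip":0.038,"x":-0.009,"y":-0.065,"z":0,"yaw":-0.2},{"grip":0.038,"x":-0.014,"y":-0.1,"z":0,"yaw":-0.3},{"grip":0.038,"x":-0.019,"y":-0.135,"z":0,"yaw":-0.4},{"grip":0.038,"x":-0.026,"y":-0.187,"z":0,"yaw":-0.5}]'
python3 -m crank '[{"grip":0.038,"x":0,"y":0,"z":0,"yaw":-0.1},{"grip":0.038,"x":0,"y":0,"z":0,"yaw":-0.2},{"grip":0.038,"x":0,"y":0,"z":0,"yaw":-0.3},{"grip":0.038,"x":0,"y":0,"z":0,"yaw":-0.4},{"grip":0.038,"x":0,"y":0,"z":0,"yaw":-0.5}]'
python3 -m crank '[{"grip":0.038,"x":0,"y":0,"z":0,"yaw":-0.1},{"grip":0.038,"x":0,"y":0,"z":0,"yaw":-0.2},{"grip":0.038,"x":0,"y":0,"z":0,"yaw":-0.3},{"grip":0.038,"x":0,"y":0,"z":0,"yaw":-0.4},{"grip":0.038,"x":0,"y":0,"z":0,"yaw":-0.486}]'
python3 -m crank '[{"grip":0.038,"x":0,"y":0,"z":0,"yaw":0},{"grip":0.038,"x":0,"y":0,"z":0,"yaw":0},{"grip":0.038,"x":0,"y":0,"z":0,"yaw":0},{"grip":0.038,"x":0,"y":0,"z":0,"yaw":0},{"grip":0.038,"x":0,"y":0,"z":0,"yaw":0}]'
python3 -c "
from h import *
go(582,-89,36,85.2)"
```

```text
time_s: 39.22
ee_pos: [583.4, -99.4, 160.9]
ee_rot: [-180.0, 0.0, 28.9]
force: [0.5, -0.6, 0.2]
gripper_width: 44.2
gripper_force: 8.0
time_s: 39.63
ee_pos: [583.7, -99.8, 160.9]
ee_rot: [-179.9, 0.0, 57.6]
force: [0.1, 0.4, -1.4]
gripper_width: 44.0
gripper_force: 8.0
time_s: 40.05
ee_pos: [583.7, -100.0, 160.8]
ee_rot: [-179.9, -0.0, 85.5]
force: [0.4, 0.2, -1.0]
gripper_width: 43.9
gripper_force: 8.0
time_s: 40.47
ee_pos: [584.2, -100.3, 161.1]
ee_rot: [-180.0, -0.0, 85.1]
force: [0.8, -0.1, -1.2]
gripper_width: 44.0
gripper_force: 8.0
x 0.0111 y -0.0032 z 0.1251 yaw -0.001 now [ 584.2 -100.3  161.1] [-1.7999e+02 -1.0000e-02  8.5140e+01] J6 -6.0
```

```bash
python3 -m crank '[{"grip":0.038,"x":0.008,"y":-0.003,"z":0.01,"yaw":0},{"grip":0.038,"x":0.011,"y":-0.003,"z":0.035,"yaw":0},{"grip":0.038,"x":0.011,"y":-0.003,"z":0.065,"yaw":0},{"grip":0.038,"x":0.011,"y":-0.003,"z":0.095,"yaw":0},{"grip":0.038,"x":0.011,"y":-0.003,"z":0.118,"yaw":0}]'
python3 -m crank '[{"grip":0.038,"x":0,"y":0,"z":0.002,"yaw":0},{"grip":0.038,"x":0,"y":0,"z":0.004,"yaw":0},{"grip":0.038,"x":0,"y":0,"z":0.006,"yaw":0},{"grip":0.038,"x":0,"y":0,"z":0.009,"yaw":0},{"grip":0.038,"x":0,"y":0,"z":0.009,"yaw":0}]'
python3 -m crank '[{"grip":0.038,"x":0,"y":0,"z":0.001,"yaw":0},{"grip":0.038,"x":0,"y":0,"z":0.001,"yaw":0},{"grip":0.038,"x":0,"y":0,"z":0.002,"yaw":0},{"grip":0.038,"x":0,"y":0,"z":0.002,"yaw":0},{"grip":0.038,"x":0,"y":0,"z":0.002,"yaw":0}]'
```

```text
time_s: 40.88
ee_pos: [581.2, -88.8, 41.2]
ee_rot: [-179.9, -0.0, 85.2]
force: [0.4, 0.1, -1.5]
gripper_width: 43.3
gripper_force: 8.0
time_s: 41.3
ee_pos: [583.0, -89.2, 35.2]
ee_rot: [179.9, 0.0, 85.2]
force: [0.3, 0.2, -1.4]
gripper_width: 43.5
gripper_force: 8.0
time_s: 41.72
ee_pos: [582.3, -89.1, 32.3]
ee_rot: [180.0, -0.0, 85.2]
force: [-0.1, -0.4, -0.3]
gripper_width: 43.7
gripper_force: 8.0
```

```bash
python3 -m crank '[{"grip":0.038,"x":0,"y":0,"z":0.001,"yaw":0},{"grip":0.038,"x":0,"y":0,"z":0.001,"yaw":0},{"grip":0.038,"x":0,"y":0,"z":0.0015,"yaw":0},{"grip":0.038,"x":0,"y":0,"z":0.0015,"yaw":0},{"grip":0.038,"x":0,"y":0,"z":0.0015,"yaw":0}]'
python3 -m crank '[{"grip":0.046,"x":0,"y":0,"z":0,"yaw":0},{"grip":0.05,"x":0,"y":0,"z":0,"yaw":0},{"grip":0.056,"x":0,"y":0,"z":0,"yaw":0},{"grip":0.06,"x":0,"y":0,"z":0,"yaw":0},{"grip":0.06,"x":0,"y":0,"z":0,"yaw":0}]'
python3 -m crank '[{"grip":0.06,"x":0,"y":0,"z":-0.02,"yaw":0},{"grip":0.06,"x":0,"y":0,"z":-0.05,"yaw":0},{"grip":0.06,"x":0,"y":0,"z":-0.09,"yaw":0},{"grip":0.06,"x":0,"y":0,"z":-0.13,"yaw":0},{"grip":0.06,"x":0,"y":0,"z":-0.17,"yaw":0}]'
python3 -m crank '[{"grip":0.05,"x":-0.02,"y":-0.04,"z":0,"yaw":0},{"grip":0.044,"x":-0.04,"y":-0.07,"z":0,"yaw":0},{"grip":0.044,"x":-0.06,"y":-0.1,"z":0,"yaw":0},{"grip":0.044,"x":-0.08,"y":-0.1,"z":0,"yaw":0},{"grip":0.044,"x":-0.08,"y":-0.1,"z":0,"yaw":0}]'
python3 -m crank '[{"grip":0.044,"x":0,"y":0,"z":0,"yaw":0},{"grip":0.044,"x":0,"y":0,"z":0,"yaw":0},{"grip":0.044,"x":0,"y":0,"z":0,"yaw":0},{"grip":0.044,"x":0,"y":0,"z":0,"yaw":0},{"grip":0.044,"x":0,"y":0,"z":0,"yaw":0}]'
python3 - <<'E'
from h import *
c=camera_model("wrist");I=grab_frame("wrist");a=camera_model("scene");S=grab_frame("scene")
for X in((469,100,85),(596,80,78),(589,-5,78),(582,-89,78)): print(proj(c,X).round())
w=cv2.resize(I[:250],(700,312));cv2.imwrite("pics/w10.png",cv2.vconcat([w,cv2.resize(S[100:300,60:460],(700,288))])[:,:,::-1])
go(467.5,4.5,120,85.2)
E
```

```text
time_s: 42.13
ee_pos: [583.0, -89.3, 32.2]
ee_rot: [179.9, 0.0, 85.2]
force: [-1.6, 0.3, 7.8]
gripper_width: 43.8
gripper_force: 8.0
time_s: 42.55
ee_pos: [582.1, -89.1, 30.4]
ee_rot: [-180.0, -0.0, 85.2]
force: [0.5, 0.1, -0.8]
gripper_width: 59.6
gripper_force: 0.0
time_s: 42.97
ee_pos: [581.7, -89.0, 202.1]
ee_rot: [-180.0, -0.0, 85.2]
force: [0.6, -0.3, -0.3]
gripper_width: 59.9
gripper_force: 0.0
time_s: 43.38
ee_pos: [474.2, -162.8, 201.0]
ee_rot: [180.0, 0.1, 85.0]
force: [0.3, 0.7, 0.7]
gripper_width: 43.9
gripper_force: 0.0
time_s: 43.8
ee_pos: [476.3, -159.8, 200.4]
ee_rot: [-180.0, -0.0, 85.3]
force: [-0.2, -0.1, 0.4]
gripper_width: 44.0
gripper_force: 0.0
[ 238. -136.]
[ 404. -115.]
[393.   9.]
[384. 113.]
x 0.1632 y -0.0223 z 0.0804 yaw 0.001 now [ 476.1 -160.   200.4] [-1.7999e+02 -1.0000e-02  8.5240e+01] J6 -15.1
```

View pics/w10.png

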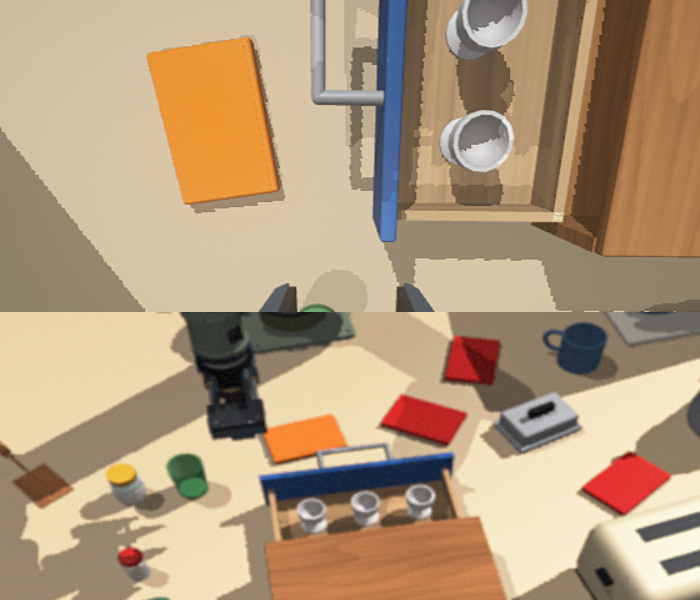

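The view shows all three cups upright in the drawer, no others on the counter, and the lid on the dish. I'll take the handle, and run a quick check for any white cup that was hidden before.

```bash
python3 -m crank '[{"grip":0.044,"x":0.03,"y":-0.004,"z":0,"yaw":0},{"grip":0.044,"x":0.065,"y":-0.009,"z":0,"yaw":0},{"grip":0.044,"x":0.1,"y":-0.014,"z":0,"yaw":0},{"grip":0.044,"x":0.135,"y":-0.019,"z":0.03,"yaw":0},{"grip":0.044,"x":0.163,"y":-0.022,"z":0.06,"yaw":0}]' 30
python3 -m crank '[{"grip":0.044,"x":0,"y":0,"z":0,"yaw":0},{"grip":0.044,"x":0,"y":0,"z":0,"yaw":0},{"grip":0.044,"x":0,"y":0,"z":0,"yaw":0},{"grip":0.044,"x":0,"y":0,"z":0,"yaw":0},{"grip":0.044,"x":0,"y":0,"z":0,"yaw":0}]'
python3 - <<'E'
from h import *
go(467.5,4.5,46,85.2)
for n in("scene","side"):
    c=camera_model(n);S=grab_frame(n).astype(int)
    m=((S.max(2)-S.min(2)<25)&(S.mean(2)>130)).astype(np.uint8)
    _,_,st,ce=cv2.connectedComponentsWithStats(m)
    print(n,[(s[4],np.round(q).tolist(),np.round(plane(c,q,40)[:2]).tolist()) for s,q in zip(st[1:],ce[1:]) if s[4]>25])
E
```

```text
time_s: 44.32
ee_pos: [469.3, 2.8, 144.9]
ee_rot: [179.6, -0.0, 85.2]
force: [0.8, -0.7, 0.0]
gripper_width: 44.2
gripper_force: 0.0
time_s: 44.73
ee_pos: [468.7, 0.0, 144.7]
ee_rot: [179.8, -0.0, 85.1]
force: [0.0, 0.4, -0.4]
gripper_width: 44.0
gripper_force: 0.0
x 0.0044 y -0.0016 z 0.0987 yaw -0.002 now [468.7   0.  144.7] [179.85  -0.    85.1 ] J6 3.5
scene [(np.int32(10509), [92.0, 26.0], [-497.0, -412.0]), (np.int32(105), [248.0, 5.0], [-460.0, 187.0]), (np.int32(1093), [312.0, 6.0], [-385.0, 425.0]), (np.int32(707), [409.0, 91.0], [156.0, 598.0]), (np.int32(368), [252.0, 71.0], [-88.0, 113.0]), (np.int32(50), [197.0, 92.0], [-34.0, -93.0]), (np.int32(965), [497.0, 139.0], [429.0, 780.0]), (np.int32(33), [467.0, 146.0], [429.0, 676.0]), (np.int32(590), [368.0, 171.0], [440.0, 344.0]), (np.int32(49), [375.0, 187.0], [500.0, 343.0]), (np.int32(120), [259.0, 197.0], [445.0, 5.0]), (np.int32(60), [139.0, 221.0], [433.0, -346.0]), (np.int32(124), [299.0, 227.0], [575.0, 86.0]), (np.int32(1970), [483.0, 256.0], [796.0, 537.0]), (np.int32(161), [268.0, 232.0], [568.0, -1.0]), (np.int
[... 273 characters left out ...]
357.0]), (np.int32(5141), [410.0, 370.0], [1029.0, 225.0]), (np.int32(2293), [495.0, 384.0], [1113.0, 403.0]), (np.int32(55), [487.0, 346.0], [1025.0, 428.0]), (np.int32(910), [544.0, 395.0], [1164.0, 500.0])]
side [(np.int32(117), [153.0, 81.0], [578.0, 979.0]), (np.int32(363), [375.0, 96.0], [1213.0, 478.0]), (np.int32(8066), [491.0, 196.0], [1094.0, -136.0]), (np.int32(30), [281.0, 216.0], [575.0, 67.0]), (np.int32(33), [307.0, 221.0], [619.0, 18.0]), (np.int32(38), [258.0, 234.0], [494.0, 36.0]), (np.int32(51), [297.0, 238.0], [567.0, -21.0]), (np.int32(62), [320.0, 243.0], [604.0, -63.0]), (np.int32(58), [314.0, 259.0], [561.0, -103.0]), (np.int32(130), [555.0, 413.0], [702.0, -613.0])]
```

No further cups. I'll descend onto the handle and push it shut.

```bash
python3 -m crank '[{"grip":0.044,"x":0,"y":-0.001,"z":0.025,"yaw":0},{"grip":0.044,"x":0,"y":-0.001,"z":0.05,"yaw":0},{"grip":0.044,"x":0,"y":-0.001,"z":0.075,"yaw":0},{"grip":0.044,"x":0,"y":-0.001,"z":0.097,"yaw":0},{"grip":0.044,"x":0,"y":-0.001,"z":0.097,"yaw":0}]' 30
for i in 1 2; do python3 -m crank '[{"grip":0.0,"x":0,"y":0,"z":0,"yaw":0},{"grip":0.0,"x":0,"y":0,"z":0,"yaw":0},{"grip":0.0,"x":0,"y":0,"z":0,"yaw":0},{"grip":0.0,"x":0,"y":0,"z":0,"yaw":0},{"grip":0.0,"x":0,"y":0,"z":0,"yaw":0}]'; done
```

```text
time_s: 45.25
ee_pos: [463.7, 0.5, 43.6]
ee_rot: [-179.6, 0.0, 85.1]
force: [0.0, 0.2, -0.1]
gripper_width: 44.2
gripper_force: 0.0
time_s: 45.67
ee_pos: [468.0, 1.0, 47.8]
ee_rot: [179.8, -0.0, 85.2]
force: [1.0, 0.5, 1.4]
gripper_width: 13.8
gripper_force: 0.7
time_s: 46.08
ee_pos: [468.2, 1.0, 47.8]
ee_rot: [179.8, -0.0, 85.2]
force: [0.6, -0.5, 6.5]
gripper_width: 9.2
gripper_force: 30.0
```

```bash
python3 -m crank '[{"grip":0.0,"x":0,"y":0.002,"z":0,"yaw":0},{"grip":0.0,"x":0,"y":0.006,"z":0,"yaw":0},{"grip":0.0,"x":0,"y":0.011,"z":0,"yaw":0},{"grip":0.0,"x":0,"y":0.017,"z":0,"yaw":0},{"grip":0.0,"x":0,"y":0.023,"z":0,"yaw":0}]'
for i in 1 2 3; do python3 -m crank '[{"grip":0.0,"x":0,"y":0.006,"z":0,"yaw":0},{"grip":0.0,"x":0,"y":0.012,"z":0,"yaw":0},{"grip":0.0,"x":0,"y":0.018,"z":0,"yaw":0},{"grip":0.0,"x":0,"y":0.024,"z":0,"yaw":0},{"grip":0.0,"x":0,"y":0.03,"z":0,"yaw":0}]'; done
python3 -m crank '[{"grip":0.0,"x":0,"y":0.006,"z":0,"yaw":0},{"grip":0.0,"x":0,"y":0.012,"z":0,"yaw":0},{"grip":0.0,"x":0,"y":0.017,"z":0,"yaw":0},{"grip":0.0,"x":0,"y":0.021,"z":0,"yaw":0},{"grip":0.0,"x":0,"y":0.024,"z":0,"yaw":0}]'
python3 -m crank '[{"grip":0.0,"x":0,"y":0.003,"z":0,"yaw":0},{"grip":0.0,"x":0,"y":0.006,"z":0,"yaw":0},{"grip":0.0,"x":0,"y":0.009,"z":0,"yaw":0},{"grip":0.0,"x":0,"y":0.011,"z":0,"yaw":0},{"grip":0.0,"x":0,"y":0.012,"z":0,"yaw":0}]'
```

```text
time_s: 46.5
ee_pos: [489.6, -1.1, 47.7]
ee_rot: [180.0, 0.0, 85.2]
force: [-2.4, -0.3, 8.6]
gripper_width: 9.1
gripper_force: 30.0
time_s: 46.92
ee_pos: [519.5, -3.9, 47.8]
ee_rot: [180.0, 0.0, 85.2]
force: [-2.2, -2.3, 8.5]
gripper_width: 9.2
gripper_force: 30.0
time_s: 47.33
ee_pos: [549.4, -6.8, 47.8]
ee_rot: [180.0, 0.1, 85.2]
force: [-2.1, -2.8, 8.8]
gripper_width: 9.4
gripper_force: 30.0
time_s: 47.75
ee_pos: [579.2, -9.6, 47.8]
ee_rot: [-180.0, 0.1, 85.2]
force: [-2.5, -3.8, 7.4]
gripper_width: 9.4
gripper_force: 30.0
time_s: 48.17
ee_pos: [603.4, -11.9, 47.8]
ee_rot: [180.0, 0.1, 85.2]
force: [-1.5, -4.4, 7.5]
gripper_width: 8.9
gripper_force: 30.0
time_s: 48.58
ee_pos: [612.3, -12.7, 47.8]
ee_rot: [-179.7, 0.1, 85.2]
force: [-8.5, -5.1, 12.9]
gripper_width: 9.1
gripper_force: 30.0
```

```bash
python3 -m crank '[{"grip":0.0,"x":0,"y":0.001,"z":0,"yaw":0},{"grip":0.0,"x":0,"y":0.002,"z":0,"yaw":0},{"grip":0.0,"x":0,"y":0.003,"z":0,"yaw":0},{"grip":0.0,"x":0,"y":0.003,"z":0,"yaw":0},{"grip":0.0,"x":0,"y":0.003,"z":0,"yaw":0}]'
```

```text
time_s: 49.0
ee_pos: [612.1, -12.7, 47.7]
ee_rot: [-179.3, 0.1, 85.2]
force: [-14.1, -3.1, 15.9]
gripper_width: 9.5
gripper_force: 30.0
```

The drawer is blocked at about its starting position, which should be the shut stop. I'll release, retreat and compare with the first picture.

```bash
python3 -m crank '[{"grip":0.02,"x":0,"y":0,"z":0,"yaw":0},{"grip":0.03,"x":0,"y":0,"z":0,"yaw":0},{"grip":0.04,"x":0,"y":0,"z":0,"yaw":0},{"grip":0.044,"x":0,"y":0,"z":0,"yaw":0},{"grip":0.044,"x":0,"y":0,"z":0,"yaw":0}]' 30
python3 -m crank '[{"grip":0.044,"x":0,"y":0,"z":-0.03,"yaw":0},{"grip":0.044,"x":0,"y":0,"z":-0.06,"yaw":0},{"grip":0.044,"x":0,"y":0,"z":-0.1,"yaw":0},{"grip":0.08,"x":0,"y":-0.03,"z":-0.14,"yaw":0},{"grip":0.08,"x":0,"y":-0.058,"z":-0.18,"yaw":0}]'
python3 -m crank '[{"grip":0.08,"x":0,"y":0,"z":-0.03,"yaw":-0.1},{"grip":0.08,"x":0,"y":0,"z":-0.07,"yaw":-0.2},{"grip":0.08,"x":0.01,"y":0,"z":-0.07,"yaw":-0.229},{"grip":0.08,"x":0.01,"y":0,"z":-0.07,"yaw":-0.229},{"grip":0.08,"x":0.01,"y":0,"z":-0.07,"yaw":-0.229}]'
python3 - <<'E'
from h import *
s=state();print(np.round(s["ee_pos"],1))
def bars(c,I):
    h=cv2.cvtColor(I,cv2.COLOR_RGB2HSV);out=[]
    P=[]
    for Y in range(-50,40,6):
        u,v=proj(c,(613+.084*(Y+8),Y,85));r=int(round(v));
        row=I[r,int(u)-14:int(u)+14].astype(int);g=np.where((row.max(1)-row.min(1)<25)&(row.mean(1)>120))[0]
        if len(g): P.append(plane(c,(int(u)-14+g.mean(),r),88)[:2]@[.9965,-.084])
    w=cv2.inRange(h,(5,100,60),(18,200,255));Q=[]
    for Y in range(-5,110,6):
        u,v=proj(c,(673+.084*(Y-67),Y,115));r=int(round(v));lo=int(u)-20
        g=np.where(w[r,lo:lo+40])[0]
        if len(g):Q.append(plane(c,(lo+g[0],r),115)[:2]@[.9965,-.084])
    print("bar",np.median(P),len(P),"edge",np.median(Q),len(Q),"diff",np.median(Q)-np.median(P))
bars(camera_model("wrist"),grab_frame("wrist"))
S=grab_frame("scene");O=cv2.imread("pics/scene0.png")[:,:,::-1]
for n,J in(("start",O),("now",S)):
    P=[]
    for col in range(254,288,3):
        y=J[225:252,col].astype(int);print("",end="")
        g=np.where((y.max(1)-y.min(1)<30)&(y.mean(1)<190))[0]
        if len(g):P.append(225+g[0])
    b=cv2.inRange(cv2.cvtColor(np.ascontiguousarray(J),cv2.COLOR_RGB2HSV),(105,80,40),(130,255,255))[235:270,212:335]
    print(n,P,"blue px",int((b>0).sum()))
E
```

```text
time_s: 49.42
ee_pos: [618.3, -11.6, 46.4]
ee_rot: [180.0, -0.0, 85.2]
force: [-0.2, -1.9, -0.3]
gripper_width: 39.9
gripper_force: 0.0
time_s: 49.83
ee_pos: [569.3, -7.5, 215.1]
ee_rot: [180.0, -0.0, 85.2]
force: [0.6, -0.8, 0.9]
gripper_width: 54.3
gripper_force: 0.0
time_s: 50.25
ee_pos: [569.8, 2.6, 283.3]
ee_rot: [-179.9, -0.0, 98.3]
force: [-0.7, -0.2, -0.0]
gripper_width: 79.8
gripper_force: 0.0
[569.8   2.6 283.3]
bar 611.1229701005803 15 edge 665.7043687774761 20 diff 54.58139867689579
start [np.int64(239), np.int64(238), np.int64(238), np.int64(237), np.int64(237), np.int64(236), np.int64(236), np.int64(235), np.int64(235), np.int64(235), np.int64(233), np.int64(234)] blue px 5
now [np.int64(239), np.int64(239), np.int64(238), np.int64(238), np.int64(237), np.int64(237), np.int64(236), np.int64(236), np.int64(235), np.int64(235), np.int64(234), np.int64(234)] blue px 1
```

The bar-to-unit distance is the same as at the start (54.5 mm) against a hard stop, so the drawer is shut. Last check: the lid on the dish from overhead.

```bash
python3 -m crank '[{"grip":0.08,"x":0.03,"y":-0.02,"z":0,"yaw":0},{"grip":0.08,"x":0.065,"y":-0.04,"z":0,"yaw":0},{"grip":0.08,"x":0.1,"y":-0.06,"z":0,"yaw":0},{"grip":0.08,"x":0.13,"y":-0.075,"z":0,"yaw":0},{"grip":0.08,"x":0.16,"y":-0.075,"z":0,"yaw":0}]'
python3 -m crank '[{"grip":0.08,"x":0.03,"y":0,"z":0,"yaw":0},{"grip":0.08,"x":0.06,"y":0,"z":0,"yaw":0},{"grip":0.08,"x":0.08,"y":0,"z":0,"yaw":0},{"grip":0.08,"x":0.08,"y":0,"z":0,"yaw":0},{"grip":0.08,"x":0.08,"y":0,"z":0,"yaw":0}]'
python3 -m crank '[{"grip":0.08,"x":0,"y":0,"z":0,"yaw":0},{"grip":0.08,"x":0,"y":0,"z":0,"yaw":0},{"grip":0.08,"x":0,"y":0,"z":0,"yaw":0},{"grip":0.08,"x":0,"y":0,"z":0,"yaw":0},{"grip":0.08,"x":0,"y":0,"z":0,"yaw":0}]'
python3 - <<'E'
from h import *
print(np.round(state()["ee_pos"],1))
c=camera_model("wrist");I=grab_frame("wrist");S=I.astype(int)
u,v=proj(c,(445,343,14)).astype(int);print(u,v)
m=((S[...,2]-S[...,0]>=-8)&(S.mean(2)<235)&(S.max(2)-S.min(2)<45)).astype(np.uint8)
m[:max(v-90,0)]=0;m[v+80:]=0;m[:,:u-90]=0;m[:,u+90:]=0
m=cv2.morphologyEx(m,cv2.MORPH_OPEN,np.ones((3,3)))
k=max(cv2.findContours(m,0,1)[0],key=cv2.contourArea).reshape(-1,2);print("dish",cv2.boundingRect(k.astype(np.int32)));rect(c,k,14)
gu,gv=proj(c,(445,343,78)).astype(int)
for th in(40,55,70):
    g=(S.max(2)<th).astype(np.uint8);g[:gv-45]=0;g[gv+45:]=0;g[:,:gu-25]=0;g[:,gu+25:]=0
    kk=cv2.findContours(g,0,1)[0]
    if kk: k=max(kk,key=cv2.contourArea).reshape(-1,2);print("grip",th,cv2.boundingRect(k.astype(np.int32)));rect(c,k,78)
E
```

```text
time_s: 50.77
ee_pos: [469.2, 150.0, 282.8]
ee_rot: [-179.8, 0.0, 98.3]
force: [0.5, -0.7, -0.2]
gripper_width: 80.4
gripper_force: 0.0
time_s: 51.18
ee_pos: [460.7, 229.0, 282.4]
ee_rot: [-179.8, 0.1, 98.4]
force: [-0.1, -0.4, 1.3]
gripper_width: 79.9
gripper_force: 0.0
time_s: 51.6
ee_pos: [461.4, 228.4, 284.1]
ee_rot: [180.0, -0.0, 98.2]
force: [-0.6, -0.1, 0.0]
gripper_width: 80.0
gripper_force: 0.0
[461.4 228.4 284.1]
276 83
dish (237, 27, 77, 110)
[444.9 343. ] [ 88.6 128.8] long-axis deg 104.3
grip 40 (283, 93, 1, 1)
[454.9 329.3] [0. 0.] long-axis deg 0.0
grip 55 (279, 58, 5, 31)
[449.5 349.9] [ 1.6 31.9] long-axis deg 104.0
grip 70 (269, 58, 16, 47)
[446.  341.1] [13.1 49.2] long-axis deg 104.4
```

The lid's grip is about 2 mm from the dish centre and 0.1° off square, so I'm handing in.

```bash
python3 -c "
from workcell import *
print(job_done())"
```

```text
the job is handed in; nothing more can be done
None
```

The job is handed in at about 52 s, with no verdict shown: the lid measured about 2 mm off centre and square on the steel dish, the three egg cups I found stood upright in the drawer when last seen before closing, and the drawer is shut against its stop.

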